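# Serve the warm tart with the turner

## Robot

A 7-joint arm with a two-finger parallel gripper is mounted at the origin on the work surface. World frame = base frame: x ahead of the robot, y to its left, z up, the work surface at z = 0. Lengths are in m, angles in rad, forces in N, time in s.
With the tool pointing down it reaches from about 0.4 to 0.875 m from the base axis. Payload 6.5 kg.
Tool frame: the origin (TCP) lies at the very end of the fingers, on their centre line; the grasp point (between the pads) lies 19 mm behind it; z points along the fingers, y is the line along which they close (so a half turn about z gives the same grasp; the last joint's range is limited). The gripper opens to 88 mm and grips with 3 to 60 N. Pads are 18 mm wide; open, the fingers measure 123 mm over their backs; the gripper's body (75 mm by 187 mm) begins 45 mm behind the grasp point.
Start: joints at [1.108, 0.536, -0.004, 1.538, 0.003, 1.067, -0.071], TCP at [0.251, -0.599, 0.239] pointing down, gripper open.
Joint ranges: [-2.7, 2.7], [-0.37, 2.16], [-1.27, 1.26], [0.24, 2.4], [-1.31, 4.45], [0.19, 1.91], [-2.76, 2.76]. Speed limits (rad/s): [2.39, 2.39, 3.14, 3.14, 3.14, 3.14, 3.14].

## Interface

Orientations are given as a unit quaternion [x, y, z, w].
In Python, from bench import sense, snapshot, close_job, boxes_of, pinpoint gives the robot as it stands.
- The arm moves only by the tool arm_command, never from a script. Its argument "motion" is a list of rows, each an object with "grip": the closure, from 0 (fully open) to 1 (shut); "linear": the shift along the tool's x, y, z in cm, a list of three; "turn": the turn about the tool's z in degrees. A call has exactly 10 rows; each row shifts and turns the commanded pose from where the row before left it, along the tool's axes as they then stand; what a row does not reach is not made up. A row lasts 1/12 s, in which the tool goes at most 41.7 mm and 7.16 degrees, less where a joint would pass 70% of its speed; a pose out of reach is approached as far as the arm can. A call with a gripper value outside its range is refused whole. The fingers move at their own pace and stop on an object; the grip force is fixed at half the most. Time passes only in rows, so rows that do not move let the fingers close, or fill a call up. It gives the time, the measured TCP pose, the force, the opening and the grip force at its end, in the units of the state.
- sense(): the state, without advancing time (a new reading comes with each control period).
- snapshot(name): name is "scene" or "top"; returns a dict with "color" (384x512x3 uint8, blue, green, red), "depth" (384x512 float32, m along the optical axis (not along the pixel's ray), 0 where there is no reading), "fovy" (degrees; the focal length in pixels is half the picture's height over the tangent of half this angle, whatever the lens; pixels are square), "cx", "cy" (the principal point, pixels), "R" (3x3) and "t" (3): a world point X has camera coordinates R X + t. Camera axes: x right, y down, z forward; pixel columns grow to the right and rows downward; lengths in m; the calibration is good to about 2 mm. A picture is of the moment at which its call begins.
- close_job(): hands the job in; it is judged then, once.
Trained networks look in the newest picture that a camera, given by its name, has taken for a name from the list of things; names that differ only in an ending like _2 or _b are one class to them, and where a whole thing is asked for, a point or a joint stands for the part that bears it (a point fixed in the world has none). Each returns a list of dicts, best first, with "conf" (0 to 1); they miss things now and then, are a little off and sometimes report something else, mostly with a low value. They report only what shows in the picture. A call takes as long as a camera call. They do not tell look-alikes from the thing itself.
- boxes_of(camera, thing): "location" ([column, row] in pixels, amid what is visible of it).
- pinpoint(camera, thing): "location" ([column, row] in pixels: a listed point, or the origin of a listed thing).
The state is a dict: "time_s": time; "joints": joint angles; "dq": joint speeds; "joint_efforts": joint torques, N m; "eef_pos": TCP position; "tool_rot": TCP orientation; "wrist_force": force on the tool from outside, world axes, zero at the start; "ft_torque": the same for the moment, N m; "width": opening from 0.0 (shut) to 1.0 (fully open); "finger_force": force on a finger pad.
Only numpy, scipy, OpenCV 4.12 (cv2) and the standard library are available. Lean on these libraries where they do the work, as an engineer would, in place of code of your own. Each camera call takes 0.05 s, during which the arm holds its last target. There are 200 camera calls.

## Task

Serve the round tart: take the turner from the rubber bar mat, slide its blade along the warming plate right under the tart, all the way to its far side (the stop bar at the back keeps the tart from running away), lift the tart on the blade and set it down gently, flat and right way up, in the middle of the enamel plate, then lay the turner back on the mat, blade flat. Never touch the tart with the gripper or arm, and do not tip it over, drop it or crush it, nor ram the blade into the warmer or its stop bar. Leave the oat slab, plate, mug, shaker and caddy where they are.

Things in the scene. Friction and masses are not known exactly. Their poses are not given: they have to be found in the camera images.
- tart: round baked pastry tart, 98 mm across its top, 83 mm across its flat underside, 18 mm high, flaring wall, the lowest 3 mm of the wall bevelled at 45 degrees all round; 80 to 150 g, loose. Origin: centre of its underside, z up. It stands on the warming plate in one of two lanes, the square slab in the other.
- slab: square oat slab, brown, 78 x 78 x 22 mm, loose on the warming plate beside the tart (lanes about 120 mm apart); to be left where it is. Origin: centre of its underside.
- warmer: fixed warming plate: flat steel top 280 (its x) by 302 mm (its y), 60 mm above the bar. Guards 24 mm high at the back and both sides (y = +-145 mm); front (-x, knob) open. A clamped stop bar 22 mm high spans it before the back guard; its near face lies anywhere from x = 78 to 132 mm: find it by touch or sight. Origin: centre of its footprint at bar height; x points from front to back, z up.
- turner: steel kitchen turner, 170 g, loose. Blade: flat, slippery, 95 mm long (its x), 80 mm wide (its y), 2 mm thick. Origin: centre of the blade's underside; x points to the leading edge, z up. A neck rises from the heel to a straight wooden handle, 18 mm wide (y), 22 mm high, its axis from x -72, z 30 mm up to x -200, z 64 mm. It balances on its blade, handle in the air.
- turner_tip (a point): middle of the blade's leading edge, on the underside: 47.5 mm ahead of the turner's origin; axes as the turner. The tart stays put on the blade while this is tipped down by no more than about 8 degrees, may slide beyond that, and surely slides by 30 degrees.
- turner_grip (a point): point on the axis of the turner's handle to pinch across (along its y) from above: x -105, y 0, z 39 mm from the turner's origin; axes as the turner. Grip hard (80 N or more), or the turner turns between the pads under the load.
- mat: black rubber bar mat, fixed, 180 mm (its x) by 120 mm (its y), 4 mm thick, lying on the bar; the turner's blade lies on it at the start. Origin: centre of its underside.
- plate: white enamel plate, 192 mm across, loose, 0.35 kg: flat bottom 150 mm across with its upper face 4 mm above the bar, flared rim 15 mm high. Origin: centre of its underside. The plate and the mat may lie in either of two places.
- mug: white enamel mug, 82 mm across, 82 mm high; to be left alone. Origin: centre of its underside.
- shaker: aluminium cocktail shaker, 88 mm across, 210 mm high; to be left alone. Origin: centre of its underside.
- caddy: round brass bar caddy with a bayonet lid, 96 mm across, 103 mm high; to be left alone. Origin: centre of its underside.
There are look-alikes about, which are no part of the job. Of the things that look like the mat, take the one that is farthest to the robot's left at the start.

How it is judged:
By the outcome, as a careful person would: the job done as asked, in the order asked, and still so for the second after the job is handed in, with the robot touching nothing.
It also fails if it takes over 72 s, if anything falls off the work surface, if the arm or the gripper's body presses on something with over 40 N, if the wrist force passes 120 N, or if a joint passes its speed limit or range.

## Working session

There is one attempt and no reset: what is moved stays moved. The work goes in short steps, Python scripts to look and compute and a tool call to move; the robot and the scene stay as the last step left them, time stands still between calls to the robot, and variables do not carry over. Pictures are saved under pics/ and viewed, at most 10 in all, crops included, and the job is handed in when it is done.

Besides the shell and the picture viewer there is one more tool, called after "Request:" as a command line: name --argument value ..., lists and objects as JSON in quotes. arm_command: Moves the arm, as the interface text tells. Its arguments: {"type":"object","properties":{"motion":{"type":"array","items":{"type":"object","properties":{"grip":{"type":"number"},"linear":{"type":"array","items":{"type":"number"}},"turn":{"type":"number"}}}}},"required":["motion"]}

```bash
mkdir -p pics; ls; cat > h.py <<'E'
import numpy as np, cv2
from bench import *
def px2w(s,u,v,z=None,d=None):
    f=192/np.tan(np.radians(s["fovy"])/2)
    r=np.array([(u-s["cx"])/f,(v-s["cy"])/f,1.]); R=np.array(s["R"]);t=np.array(s["t"])
    c=-R.T@t; w=R.T@r
    if z is not None: return c+w*(z-c[2])/w[2]
    return c+w*d
def cloud(s):
    f=192/np.tan(np.radians(s["fovy"])/2); D=s["depth"]
    v,u=np.mgrid[:384,:512]
    P=np.stack([(u-s["cx"])/f*D,(v-s["cy"])/f*D,D],-1)
    X=(P-np.array(s["t"]))@np.array(s["R"]); X[D==0]=np.nan
    return X
E
python3 - <<'E'
from h import *
print(sense())
for n in("scene","top"):
    s=snapshot(n); cv2.imwrite(f"pics/{n}0.png",s["color"]); X=cloud(s); np.save(n+"X.npy",X)
    print(n,s["fovy"],s["cx"],s["cy"],-np.array(s["R"]).T@s["t"])
    for th in "tart slab warmer turner turner_tip turner_grip mat plate mug shaker caddy".split():
        for o in pinpoint(n,th)[:4]:
            u,v=o["location"]; i,j=int(round(v)),int(round(u))
            p=X[i,j] if 0<=i<384 and 0<=j<512 else None
            print(th,round(o["conf"],2),np.round([u,v],1),np.round(p,3), np.round(px2w(s,u,v,z=0.),3))
E
```

```text
pics
{'time_s': 0.0, 'joints': array([ 1.10778158,  0.53717117, -0.00444582,  1.5388565 ,  0.00263937,
        1.06732374, -0.07117272]), 'dq': array([-0.00048414,  0.00038852,  0.00023007, -0.00023012,  0.00023129,
       -0.00105602,  0.00056201]), 'joint_efforts': array([-3.62800911e-04, -5.70961511e+01,  9.90462564e-01, -2.51597053e+01,
       -5.62012126e-02,  1.77103502e-02,  1.55891298e-04]), 'eef_pos': array([ 0.25095179, -0.59893118,  0.23784227]), 'tool_rot': array([ 9.80369102e-01,  1.97169103e-01, -2.50192258e-04, -8.40206340e-04]), 'wrist_force': array([0.05376968, 0.24809616, 0.37549125]), 'ft_torque': array([-0.02902447,  0.04490405,  0.05962486]), 'finger_force': 0.0, 'width': 0.9995021949340391}
scene 43.88210309291523 250.21851085921392 188.36672280489702 [0.99916695 0.76397428 1.46121225]
slab 0.87 [250.9 280.5] [0.663 0.153 0.072] [0.646 0.122 0.   ]
warmer 0.93 [267.8 285.8] [0.623 0.193 0.061] [0.607 0.167 0.   ]
turner 0.57 [208.5 167.6] [ 0.551 -0.395 -0.002] [ 0.549 -0.394  0.   ]
turner_tip 0.69 [199. 178.] [ 0.606 -0.361  0.005] [ 0.605 -0.365  0.   ]
turne
[... 1261 characters left out ...]
376  0.   ]
turner_grip 0.59 [322.5 204.8] [ 0.465 -0.448  0.058] [ 0.476 -0.461  0.   ]
mat 0.88 [322.6 264.2] [ 0.24  -0.449  0.004] [ 0.24  -0.448  0.   ]
mat 0.77 [297.9 185.2] [ 0.558 -0.364  0.01 ] [ 0.559 -0.365  0.   ]
mat 0.68 [377.8 232.2] [ 0.361 -0.674  0.007] [ 0.361 -0.676  0.   ]
mat 0.65 [163.9 178. ] [0.586 0.169 0.06 ] [0.601 0.184 0.   ]
plate 0.65 [242.6 189.9] [ 0.541 -0.141  0.012] [ 0.544 -0.139  0.   ]
mug 0.63 [236.7 139.8] [ 0.757 -0.119  0.004] [ 0.759 -0.117  0.   ]
shaker 0.66 [269.1 143.3] [ 0.713 -0.248  0.085] [ 0.741 -0.252  0.   ]
caddy 0.87 [128.5 235.5] [0.358 0.294 0.084] [0.368 0.319 0.   ]
caddy 0.35 [167.8 154.6] [0.675 0.152 0.077] [0.701 0.17  0.   ]
```

View pics/top0.png

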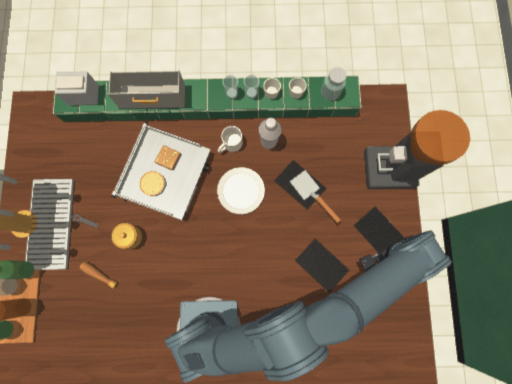

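View pics/scene0.png

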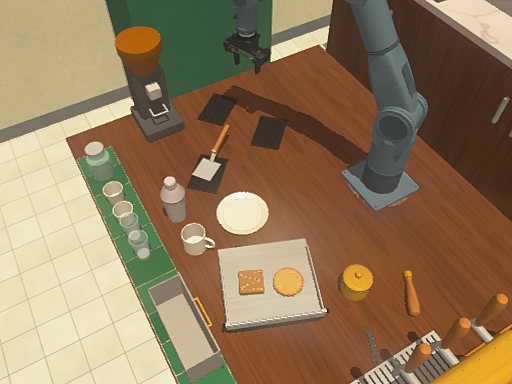

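The top view shows the turner (blade near 304,185, handle end near 338,222) on the leftmost mat, the plate at (241,190), the tart at (152,184), the slab at (167,156), and the warmer's knob and open front near (207,168). The scene view agrees: tart at (288,281), slab at (251,282), plate at (242,213). Next I'll measure them properly.

```bash
cat > fit.py <<'E'
from h import *
def turner(im,X,mask=None):
    hsv=cv2.cvtColor(im,cv2.COLOR_BGR2HSV)
E
python3 - <<'E'
from h import *
for n in("scene","top"):
    s=snapshot(n); X=cloud(s); im=s["color"]; hsv=cv2.cvtColor(im,cv2.COLOR_BGR2HSV); print("==",n)
    c=np.array([.60,.18]); near=np.hypot(X[...,0]-c[0],X[...,1]-c[1])<.23
    m=near&(X[...,2]>.050)&(X[...,2]<.11)
    nl,L,st,_=cv2.connectedComponentsWithStats(m.astype(np.uint8)); k=1+np.argmax(st[1:,4]); m=L==k
    P=X[m]; r=cv2.minAreaRect(P[:,:2].astype(np.float32)); print("warmer",np.round(r[0],4),np.round(r[1],4),r[2])
    q=m&(abs(X[...,2]-.06)<.004); print("plane z",np.median(X[q][:,2]))
    # tart: yellow/orange saturated
    sat=m&(hsv[...,1]>90)
    nl,L,st,_=cv2.connectedComponentsWithStats(sat.astype(np.uint8))
    for i in range(1,nl):
        if st[i,4]>60:
            p=X[L==i]; z=np.percentile(p[:,2],[10,50,90]); top=p[p[:,2]>z[1]-.004]
            rr=cv2.minEnclosingCircle(top[:,:2].astype(np.float32)); print("blob",st[i,4],np.round(p.mean(0),4),np.round(z,3),np.round(rr[0],4),round(rr[1],4),np.median(hsv[L==i],0))
            rc=cv2.minAreaRect(top[:,:2].astype(np.float32)); print("   rect",np.round(rc[0],4),np.round(rc[1],3),rc[2])
    # plate
    w=(np.hypot(X[...,0]-.55,X[...,1]+.13)<.14)&(hsv[...,1]<60)&(hsv[...,2]>140)&(X[...,2]<.025)
    nl,L,st,_=cv2.connectedComponentsWithStats(w.astype(np.uint8)); k=1+np.argmax(st[1:,4])
    cn=cv2.findContours((L==k).astype(np.uint8),0,1)[0]; e=cv2.fitEllipse(max(cn,key=len)); print("plate",np.round(px2w(s,*e[0],z=.013),4),e)
    # turner blade, handle
    b=(np.hypot(X[...,0]-.565,X[...,1]+.385)<.09)&(hsv[...,1]<60)&(hsv[...,2]>100)&(X[...,2]<.03)
    nl,L,st,_=cv2.connectedComponentsWithStats(b.astype(np.uint8)); k=1+np.argmax(st[1:,4])
    cn=max(cv2.findContours((L==k).astype(np.uint8),0,1)[0],key=len).reshape(-1,2)
    W=np.array([px2w(s,u,v,z=.006) for u,v in cn]); r=cv2.minAreaRect(W[:,:2].astype(np.float32)); print("blade",np.round(r[0],4),np.round(r[1],4),r[2],st[k,4])
    b=(np.hypot(X[...,0]-.45,X[...,1]+.46)<.11)&(hsv[...,1]>110)&(hsv[...,2]>110)&(X[...,2]>.025)
    nl,L,st,_=cv2.connectedComponentsWithStats(b.astype(np.uint8)); k=1+np.argmax(st[1:,4]); P=X[L==k]
    P=P[np.isfinite(P[:,0])]; l=cv2.fitLine(P.astype(np.float32),cv2.DIST_HUBER,0,.01,.01).ravel()
    t=(P-l[3:])@l[:3]; print("handle",len(P),np.round(l,3),np.degrees(np.arctan(l[1]/l[0])),np.round(l[3:]+l[:3]*t.min(),3),np.round(l[3:]+l[:3]*t.max(),3))
    k=(np.hypot(X[...,0]-.565,X[...,1]+.37)<.15)&(hsv[...,2]<60)&(X[...,2]<.02)
    W=X[k]; 
    if len(W): r=cv2.minAreaRect(W[:,:2].astype(np.float32)); print("mat",np.round(r[0],4),np.round(r[1],4),r[2])
    np.savez(n+".npz",X=X,im=im)
E
```

```text
== scene
warmer [0.6104 0.1747] [0.2938 0.3274] 68.3265380859375
plane z 0.05981159636675687
blob 705 [0.5632 0.2157 0.0759] [0.072 0.076 0.08 ] [0.5627 0.2171] 0.051 [ 19. 156. 234.]
   rect [0.5627 0.2167] [0.098 0.097] 66.5628662109375
blob 591 [0.6691 0.1616 0.0806] [0.076 0.082 0.085] [0.6683 0.1598] 0.0521 [ 15. 155. 205.]
   rect [0.667  0.1594] [0.08  0.077] 63.43121337890625
plate [ 0.5427 -0.1275  0.013 ] ((241.9380340576172, 212.6687774658203), (40.947872161865234, 49.28723907470703), 86.24476623535156)
blade [ 0.5455 -0.4004] [0.1386 0.083 ] 35.21994400024414 425
handle 133 [ 0.786  0.572 -0.236  0.45  -0.466  0.06 ] 36.026443 [ 0.401 -0.501  0.075] [ 0.5   -0.429  0.045]
mat [ 0.5613 -0.3748] [0.1721 0.1146] 47.786678314208984
== top
warmer [0.6124 0.1702] [0.2957 0.3264] 68.61297607421875
plane z 0.06045139812396998
blob 370 [0.664  0.1539 0.0822] [0.077 0.082 0.087] [0.6658 0.1544] 0.0492 [ 16.  137.  217.5]
   rect [0.6658 0.1549] [0.076 0.075] 63.44049072265625
blob 475 [0.5631 0.2125 0.0768] [0.072 0.077 0.081] [0.5633 0.2135] 0.0489 [ 23. 110. 244.]
   rect [0.5642 0.2123] [0.096 0.092] 44.302268981933594
plate [ 0.5398 -0.1309  0.013 ] ((240.60543823242188, 190.39517211914062), (45.69027328491211, 46.183876037597656), 90.84601593017578)
blade [ 0.5534 -0.3957] [0.1177 0.0851] 35.6033935546875 518
handle 173 [ 0.795  0.548 -0.262  0.452 -0.467  0.062] 34.560654 [ 0.4   -0.503  0.079] [ 0.5   -0.434  0.046]
mat [ 0.563  -0.3718] [0.173 0.115] 46.07398223876953
```

```bash
python3 - <<'E'
from h import *
for n in("scene","top"):
    X=np.load(n+".npz")["X"]; c=np.array([.611,.1725])
    P=X.reshape(-1,3); P=P[np.isfinite(P[:,0])]; P=P[(np.hypot(*(P[:,:2]-c).T)<.25)&(P[:,2]>.03)&(P[:,2]<.12)]
    # yaw from side guards
    for yaw in [68.4]:
        a=np.radians(yaw); R=np.array([[np.cos(a),np.sin(a)],[-np.sin(a),np.cos(a)]]); q=(P[:,:2]-c)@R.T
    g=(P[:,2]>.074)
    for nm,sel in [("y+",g&(q[:,1]>.12)&(abs(q[:,0])<.1)),("y-",g&(q[:,1]<-.12)&(abs(q[:,0])<.1))]:
        if sel.sum()>5:
            f=np.polyfit(q[sel,0],q[sel,1],1); print(n,nm,sel.sum(),np.round(f,4),np.degrees(np.arctan(f[0])))
    for lo,hi in [(-.13,-.02),(-.02,.02),(.02,.11),(.11,.135)]:
        s=(q[:,1]>lo)&(q[:,1]<hi); print("lane",lo,hi)
        for x in np.arange(.06,.17,.005):
            k=s&(q[:,0]>=x)&(q[:,0]<x+.005)
            if k.sum(): print("  %.3f n%d med %.3f max %.3f"%(x,k.sum(),np.median(P[k,2]),P[k,2].max()),end=";")
        print()
    k=(abs(P[:,2]-.06)<.006); print("x ext of plate pts",np.percentile(q[k],[.5,99.5],0))
    for m,z in [((.563,.2148),0),((.667,.1571),0)]: print("obj warmer", R@(np.array(m)-c))
    import cv2
    im=np.load(n+".npz")["im"]; (r0,r1,c0,c1)=(225,345,200,340) if n=="scene" else (115,235,100,240)
    big=cv2.resize(im[r0:r1,c0:c1],None,fx=2.8,fy=4.0 if 0 else 2.8,interpolation=cv2.INTER_CUBIC); cv2.imwrite(f"pics/w_{n}.png",big)
A=cv2.imread("pics/w_scene.png");B=cv2.imread("pics/w_top.png");cv2.imwrite("pics/w.png",np.hstack([A,B]))
E
```

```text
scene y+ 149 [0.2267 0.1691] 12.772786897721275
scene y- 90 [ 0.0056 -0.1463] 0.32258244603674235
lane -0.13 -0.02
  0.060 n48 med 0.060 max 0.065;  0.065 n56 med 0.060 max 0.066;  0.070 n50 med 0.059 max 0.065;  0.075 n54 med 0.060 max 0.067;  0.080 n55 med 0.060 max 0.066;  0.085 n53 med 0.060 max 0.066;  0.090 n52 med 0.060 max 0.066;  0.095 n57 med 0.059 max 0.065;  0.100 n54 med 0.060 max 0.067;  0.105 n53 med 0.060 max 0.066;  0.110 n59 med 0.060 max 0.065;  0.115 n55 med 0.059 max 0.070;  0.120 n51 med 0.059 max 0.066;  0.125 n7 med 0.064 max 0.065;  0.130 n6 med 0.078 max 0.081;  0.135 n65 med 0.081 max 0.088;  0.140 n156 med 0.066 max 0.092;  0.145 n82 med 0.077 max 0.091;
lane -0.02 0.02
  0.060 n15 med 0.060 max 0.072;  0.065 n17 med 0.061 max 0.064;  0.070 n19 med 0.061 max 0.068;  0.075 n21 med 0.060 max 0.065;  0.080 n20 med 0.061 max 0.067;  0.085 n15 med 0.060 max 0.063;  0.090 n22 med 0.060 max 0.068;  0.095 n17 med 0.060 max 0.066;  0.100 n23 med 0.061 max 0.065;  0.105 n18 med 0.059 max 0.064;  0.110 n22 med 0.059 max 0.068;  0.115 n16 med 0.061 max 0.063;  0.120 n
[... 3370 characters left out ...]
 n5 med 0.058 max 0.065;  0.065 n10 med 0.060 max 0.067;  0.070 n6 med 0.063 max 0.065;  0.075 n9 med 0.060 max 0.064;  0.080 n9 med 0.060 max 0.064;  0.085 n6 med 0.058 max 0.064;  0.090 n9 med 0.060 max 0.065;  0.095 n8 med 0.062 max 0.067;  0.100 n8 med 0.062 max 0.067;  0.105 n8 med 0.062 max 0.065;  0.110 n8 med 0.062 max 0.064;  0.115 n10 med 0.061 max 0.065;  0.120 n8 med 0.062 max 0.064;  0.125 n9 med 0.060 max 0.079;  0.130 n21 med 0.076 max 0.086;  0.135 n9 med 0.083 max 0.091;  0.140 n3 med 0.082 max 0.085;  0.145 n1 med 0.079 max 0.079;
x ext of plate pts [[-0.13786805 -0.22252563]
 [ 0.13409436  0.14749019]]
obj warmer [0.02165957 0.06020094]
obj warmer [ 0.00629642 -0.0577366 ]
```

View pics/w.png

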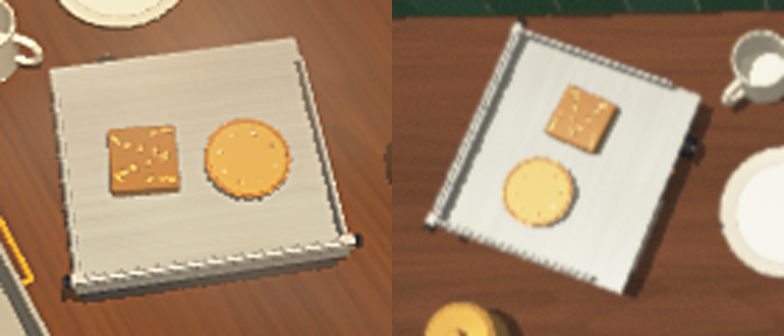

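The close-up shows the tart (left half 248,158; right half 538,190) in the lane beside the slab. The stop bar runs along the back edge, at x≈0.127 in the warmer frame, and the lane in front of the tart is clear. Now the moves.

```bash
cat > go.py <<'E'
import sys, numpy as np
from bench import sense
s=sense(); q=s["tool_rot"]; x,y,z,w=q
ux=np.array([1-2*(y*y+z*z),2*(x*y+z*w)]); yaw=np.degrees(np.arctan2(ux[1],ux[0]))
print("t",round(s["time_s"],2),"tcp",np.round(s["eef_pos"],4),"yaw",round(yaw,2),"F",np.round(s["wrist_force"],1),"w",round(s["width"],3),"ff",round(float(s["finger_force"]),1))
for a in sys.argv[1:]:
    X,Y,Z,ps=map(float,a.split(",")); d=np.array([X,Y,Z])-s["eef_pos"]; p=np.radians(ps)
    print(a,"turn",round(yaw-ps,2),"lin cm in final axes",np.round(100*np.array([d[0]*np.cos(p)+d[1]*np.sin(p),d[0]*np.sin(p)-d[1]*np.cos(p),-d[2]]),2))
E
python3 go.py 0.4935,-0.4365,0.12,35.2
```

```text
t 1.3 tcp [ 0.2512 -0.5995  0.2387] yaw 22.73 F [ 0.  -0.5 -0. ] w 0.998 ff 0.0
0.4935,-0.4365,0.12,35.2 turn -12.47 lin cm in final axes [29.2   0.65 11.87]
```

Request:
arm_command --motion '[{"grip": 0.3, "turn": -6.2, "linear": [0, 0, 0]}, {"grip": 0.3, "turn": -6.3, "linear": [0, 0, 0]}, {"grip": 0.3, "linear": [2, 0.1, 0.5], "turn": 0}, {"grip": 0.3, "linear": [4, 0.1, 1.5], "turn": 0}, {"grip": 0.3, "linear": [4.1, 0.1, 2], "turn": 0}, {"grip": 0.3, "linear": [4.1, 0.1, 2], "turn": 0}, {"grip": 0.3, "linear": [4.1, 0.1, 2], "turn": 0}, {"grip": 0.3, "linear": [4.1, 0.1, 2], "turn": 0}, {"grip": 0.3, "linear": [4, 0.05, 1.4], "turn": 0}, {"grip": 0.3, "linear": [2.8, 0, 0.5], "turn": 0}]'

```text
time_s: 2.13
eef_pos: [0.4827, -0.4412, 0.1249]
tool_rot: [0.953, 0.304, 0.0, -0.002]
wrist_force: [0.1, 0.1, 0.8]
width: 0.702
finger_force: 0.0
```

```bash
python3 go.py 0.4935,-0.4365,0.018,35.2
python3 - <<'E'
from h import *
for n in("scene","top"):
    s=snapshot(n); im=s["color"]; cv2.imwrite(f"pics/a_{n}.png",im)
E
```

```text
t 2.13 tcp [ 0.4827 -0.4412  0.1249] yaw 35.41 F [0.1 0.1 0.8] w 0.702 ff 0.0
0.4935,-0.4365,0.018,35.2 turn 0.21 lin cm in final axes [ 1.15  0.24 10.69]
```

Request:
arm_command --motion '[{"grip": 0.3, "linear": [0, 0, 1], "turn": 0}, {"grip": 0.3, "linear": [0, 0, 2], "turn": 0}, {"grip": 0.3, "linear": [0, 0, 2], "turn": 0}, {"grip": 0.3, "linear": [0, 0, 1], "turn": 0}, {"grip": 0.3, "linear": [0, 0, 0], "turn": 0}, {"grip": 0.3, "linear": [0, 0, 0], "turn": 0}, {"grip": 0.3, "linear": [0, 0, 0], "turn": 0}, {"grip": 0.3, "linear": [0, 0, 0], "turn": 0}, {"grip": 0.3, "linear": [0, 0, 0], "turn": 0}, {"grip": 0.3, "linear": [0, 0, 0], "turn": 0}]'

```text
time_s: 3.07
eef_pos: [0.4806, -0.4456, 0.0681]
tool_rot: [0.953, 0.303, 0.0, 0.001]
wrist_force: [-0.3, 0.5, -0.1]
width: 0.697
finger_force: 0.0
```

```bash
python3 go.py 0.4935,-0.4365,0.018,35.2
python3 - <<'E'
from h import *
o=[]
for n,(r,c) in (("scene",(90,160)),("top",(150,250))):
    s=snapshot(n); im=s["color"]; o.append(cv2.resize(im[r:r+110,c:c+110],None,fx=3.6,fy=3.6,interpolation=cv2.INTER_CUBIC))
cv2.imwrite(f"pics/b.png",np.hstack(o))
E
```

```text
t 3.07 tcp [ 0.4806 -0.4456  0.0681] yaw 35.23 F [-0.3  0.5 -0.1] w 0.697 ff 0.0
0.4935,-0.4365,0.018,35.2 turn 0.03 lin cm in final axes [1.58 0.   5.01]
```

View pics/b.png

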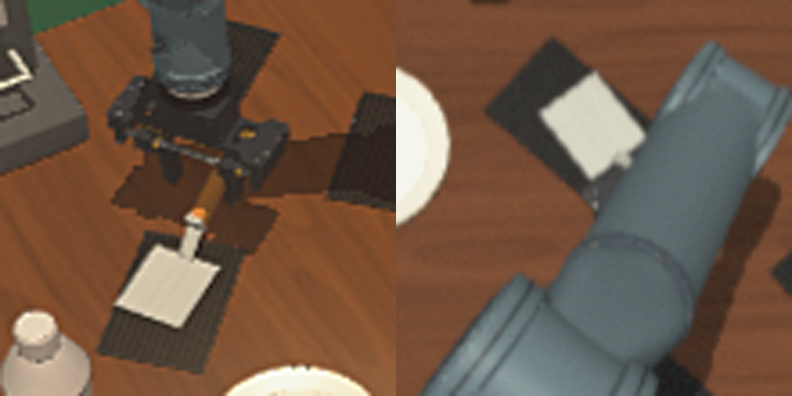

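The fingers at (172,165) and (228,180) straddle the handle, whose front end is at (200,215). I'll go 1.5 cm forward, lower and close.

Request:
arm_command --motion '[{"grip": 0.3, "linear": [0.5, 0, 1], "turn": 0}, {"grip": 0.3, "linear": [0.5, 0, 1.5], "turn": 0}, {"grip": 0.3, "linear": [0.5, 0, 1.5], "turn": 0}, {"grip": 0.3, "linear": [0, 0, 0.7], "turn": 0}, {"grip": 0.3, "linear": [0, 0, 0.3], "turn": 0}, {"grip": 0.3, "linear": [0, 0, 0], "turn": 0}, {"grip": 0.3, "linear": [0, 0, 0], "turn": 0}, {"grip": 1, "linear": [0, 0, 0], "turn": 0}, {"grip": 1, "linear": [0, 0, 0], "turn": 0}, {"grip": 1, "linear": [0, 0, 0], "turn": 0}]'

```text
time_s: 4.0
eef_pos: [0.4927, -0.437, 0.0179]
tool_rot: [0.953, 0.303, 0.0, 0.0]
wrist_force: [-0.5, -0.7, 0.7]
width: 0.497
finger_force: 0.0
```

Request:
arm_command --motion '[{"grip": 1, "linear": [0, 0, 0], "turn": 0}, {"grip": 1, "linear": [0, 0, 0], "turn": 0}, {"grip": 1, "linear": [0, 0, 0], "turn": 0}, {"grip": 1, "linear": [0, 0, 0], "turn": 0}, {"grip": 1, "linear": [0, 0, 0], "turn": 0}, {"grip": 1, "linear": [0, 0, -0.5], "turn": 0}, {"grip": 1, "linear": [0, 0, -1.5], "turn": 0}, {"grip": 1, "linear": [0, 0, -1.5], "turn": 0}, {"grip": 1, "linear": [0, 0, -0.5], "turn": 0}, {"grip": 1, "linear": [0, 0, 0], "turn": 0}]'

```text
time_s: 4.83
eef_pos: [0.4939, -0.4378, 0.0602]
tool_rot: [0.953, 0.303, 0.001, 0.002]
wrist_force: [0.3, -0.7, -1.9]
width: 0.2
finger_force: 30.0
```

```bash
python3 go.py
python3 - <<'E'
from h import *
for n in("scene","top"):
    s=snapshot(n); X=cloud(s); np.savez("lift_"+n,X=X,im=s["color"]); hsv=cv2.cvtColor(s["color"],cv2.COLOR_BGR2HSV)
    b=(np.hypot(X[...,0]-.565,X[...,1]+.385)<.07)&(hsv[...,1]<60)&(hsv[...,2]>100)&(X[...,2]<.1)
    nl,L,st,_=cv2.connectedComponentsWithStats(b.astype(np.uint8)); k=1+np.argmax(st[1:,4]); P=X[L==k]
    a=np.radians(35.2);u=(P[:,:2]-[.562,-.388])@[np.cos(a),np.sin(a)]; m=abs(u)<.045
    f=np.polyfit(u[m],P[m,2],1); print(n,len(P),"slope deg",np.degrees(np.arctan(f[0])),"z0",f[1],P.mean(0))
    for th in("turner_tip","turner"):
        for o in pinpoint(n,th)[:1]: print(th,o["conf"],px2w(s,*o["location"],z=.04))
E
```

```text
t 4.83 tcp [ 0.4939 -0.4378  0.0602] yaw 35.23 F [ 0.3 -0.7 -1.9] w 0.2 ff 30.0
scene 407 slope deg -0.9494212096368374 z0 0.047609375105494615 [ 0.56046161 -0.39039076  0.04841033]
turner_tip 0.64 [ 0.60855876 -0.36859984  0.04      ]
turner 0.68 [ 0.55988744 -0.39296298  0.04      ]
top 438 slope deg -0.2911285776334377 z0 0.044332846502547436 [ 0.56399004 -0.38487644  0.04390706]
turner_tip 0.6 [ 0.59463054 -0.36609237  0.04      ]
turner 0.58 [ 0.5503053  -0.38527546  0.04      ]
```

The lift is solid with under 1° of droop, and the blade's underside is 14 mm below the TCP. Next I'll carry it over to the warmer's front.

Request:
arm_command --motion '[{"grip": 1, "linear": [0.6, -0.8, -1], "turn": 0}, {"grip": 1, "linear": [1.2, -1.7, -1.5], "turn": 0}, {"grip": 1, "linear": [1.9, -2.8, -1.5], "turn": 0}, {"grip": 1, "linear": [1.9, -2.8, -1], "turn": 0}, {"grip": 1, "linear": [1.9, -2.8, -1], "turn": 0}, {"grip": 1, "linear": [1.9, -2.8, 0], "turn": 0}, {"grip": 1, "linear": [1.9, -2.8, 0], "turn": 0}, {"grip": 1, "linear": [1.9, -2.8, 0], "turn": 0}, {"grip": 1, "linear": [1.9, -2.8, 0], "turn": 0}, {"grip": 1, "linear": [1.9, -2.8, 0], "turn": 0}]'

```text
time_s: 5.97
eef_pos: [0.4872, -0.1328, 0.1179]
tool_rot: [0.953, 0.303, 0.0, -0.0]
wrist_force: [0.6, -0.2, -2.2]
width: 0.202
finger_force: 30.0
```

Request:
arm_command --motion '[{"grip": 1, "linear": [1.9, -2.8, 0], "turn": 0}, {"grip": 1, "linear": [1.9, -2.8, 0], "turn": 0}, {"grip": 1, "linear": [1.9, -2.8, 0], "turn": 0}, {"grip": 1, "linear": [1.9, -2.8, 0], "turn": 0}, {"grip": 1, "linear": [0.5, -0.8, 0], "turn": -5}, {"grip": 1, "linear": [0, 0, 0], "turn": -7}, {"grip": 1, "linear": [0, 0, 0], "turn": -7}, {"grip": 1, "linear": [0, 0, 0], "turn": -7}, {"grip": 1, "linear": [0, 0, 0], "turn": -5}, {"grip": 1, "linear": [0, 0, 0], "turn": -2.2}]'

```text
time_s: 6.8
eef_pos: [0.4841, 0.0102, 0.1177]
tool_rot: [0.825, 0.564, 0.0, 0.0]
wrist_force: [-0.0, 0.2, -1.7]
width: 0.202
finger_force: 30.0
```

Request:
arm_command --motion '[{"grip": 1, "linear": [0, 0, 0.3], "turn": 0}, {"grip": 1, "linear": [0, 0, 0.7], "turn": 0}, {"grip": 1, "linear": [0, 0, 0], "turn": 0}, {"grip": 1, "linear": [0, 0, 0], "turn": 0}, {"grip": 1, "linear": [0, 0, 0], "turn": 0}, {"grip": 1, "linear": [0, 0, 0], "turn": 0}, {"grip": 1, "linear": [0, 0, 0], "turn": 0}, {"grip": 1, "linear": [0, 0, 0], "turn": 0}, {"grip": 1, "linear": [0, 0, 0], "turn": 0}, {"grip": 1, "linear": [0, 0, 0], "turn": 0}]'

```text
time_s: 7.63
eef_pos: [0.4846, 0.0097, 0.1073]
tool_rot: [0.827, 0.562, 0.0, 0.0]
wrist_force: [0.4, 0.6, -1.1]
width: 0.198
finger_force: 30.0
```

```bash
python3 go.py 0.4902,0.0304,0.080,68.4
python3 - <<'E'
from h import *
o=[]
for n,(r,c) in (("scene",(185,190)),("top",(110,100))):
    s=snapshot(n); im=s["color"]; o.append(cv2.resize(im[r:r+140,c:c+140],None,fx=2.8,fy=2.8,interpolation=cv2.INTER_CUBIC))
    for th in("turner_tip","turner"):
        for q in pinpoint(n,th)[:1]: print(n,th,q["conf"],q["location"],px2w(s,*q["location"],z=.096))
cv2.imwrite(f"pics/c.png",np.hstack(o))
E
```

```text
t 7.63 tcp [0.4846 0.0097 0.1073] yaw 68.43 F [ 0.4  0.6 -1.1] w 0.198 ff 30.0
0.4902,0.0304,0.080,68.4 turn 0.03 lin cm in final axes [ 2.13 -0.25  2.73]
scene turner_tip 0.68 [279.8, 252.3] [0.5374407  0.12310672 0.096     ]
scene turner 0.88 [281.6, 241.0] [0.50963764 0.089465   0.096     ]
top turner_tip 0.45 [172.6, 187.7] [0.53826003 0.12682137 0.096     ]
top turner 0.56 [182.4, 195.6] [0.5066224 0.0888098 0.096    ]
```

View pics/c.png

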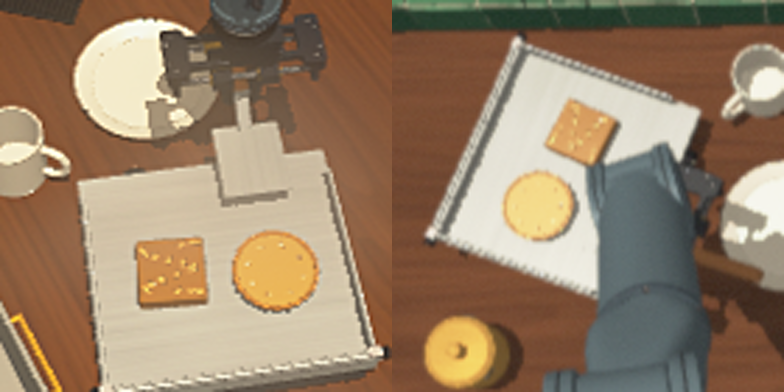

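The blade (scene crop 250,165) is lined up with the tart (275,270). I'll advance to the front and lower it close to the plate.

Request:
arm_command --motion '[{"grip": 1, "linear": [0.7, -0.1, 0], "turn": 0}, {"grip": 1, "linear": [0.7, -0.1, 0.5], "turn": 0}, {"grip": 1, "linear": [0.7, -0.05, 0.8], "turn": 0}, {"grip": 1, "linear": [0, 0, 0.8], "turn": 0}, {"grip": 1, "linear": [0, 0, 0.4], "turn": 0}, {"grip": 1, "linear": [0, 0, 0.3], "turn": 0}, {"grip": 1, "linear": [0, 0, 0], "turn": 0}, {"grip": 1, "linear": [0, 0, 0], "turn": 0}, {"grip": 1, "linear": [0, 0, 0], "turn": 0}, {"grip": 1, "linear": [0, 0, 0], "turn": 0}]'

```text
time_s: 8.77
eef_pos: [0.4902, 0.0299, 0.0795]
tool_rot: [0.827, 0.562, 0.0, 0.0]
wrist_force: [-0.0, -0.3, -2.1]
width: 0.203
finger_force: 30.0
```

Request:
arm_command --motion '[{"grip": 1, "linear": [0, 0, 0.1], "turn": 0}, {"grip": 1, "linear": [0, 0, 0.1], "turn": 0}, {"grip": 1, "linear": [0, 0, 0.1], "turn": 0}, {"grip": 1, "linear": [0, 0, 0.05], "turn": 0}, {"grip": 1, "linear": [0, 0, 0.05], "turn": 0}, {"grip": 1, "linear": [0, 0, 0], "turn": 0}, {"grip": 1, "linear": [0, 0, 0], "turn": 0}, {"grip": 1, "linear": [0, 0, 0], "turn": 0}, {"grip": 1, "linear": [0, 0, 0], "turn": 0}, {"grip": 1, "linear": [0, 0, 0], "turn": 0}]'

```text
time_s: 9.6
eef_pos: [0.49, 0.0301, 0.0753]
tool_rot: [0.827, 0.562, -0.0, -0.0]
wrist_force: [-0.1, -0.7, -1.9]
width: 0.199
finger_force: 30.0
```

```bash
python3 go.py 0.4902,0.0304,0.074,68.4
```

```text
t 9.6 tcp [0.49   0.0301 0.0753] yaw 68.44 F [-0.1 -0.7 -1.9] w 0.199 ff 30.0
0.4902,0.0304,0.074,68.4 turn 0.04 lin cm in final axes [0.03 0.01 0.13]
```

Still no contact, so I'll go down in fine steps.

Request:
arm_command --motion '[{"grip": 1, "linear": [0, 0, 0.05], "turn": 0}, {"grip": 1, "linear": [0, 0, 0.05], "turn": 0}, {"grip": 1, "linear": [0, 0, 0.05], "turn": 0}, {"grip": 1, "linear": [0, 0, 0], "turn": 0}, {"grip": 1, "linear": [0, 0, 0], "turn": 0}, {"grip": 1, "linear": [0, 0, 0], "turn": 0}, {"grip": 1, "linear": [0, 0, 0], "turn": 0}, {"grip": 1, "linear": [0, 0, 0], "turn": 0}, {"grip": 1, "linear": [0, 0, 0], "turn": 0}, {"grip": 1, "linear": [0, 0, 0], "turn": 0}]'

```text
time_s: 10.43
eef_pos: [0.49, 0.0301, 0.0738]
tool_rot: [0.827, 0.562, -0.0, 0.0]
wrist_force: [0.5, -0.3, -1.7]
width: 0.198
finger_force: 30.0
```

Request:
arm_command --motion '[{"grip": 1, "linear": [0, 0, 0.05], "turn": 0}, {"grip": 1, "linear": [0, 0, 0.05], "turn": 0}, {"grip": 1, "linear": [0, 0, 0], "turn": 0}, {"grip": 1, "linear": [0, 0, 0], "turn": 0}, {"grip": 1, "linear": [0, 0, 0], "turn": 0}, {"grip": 1, "linear": [0, 0, 0], "turn": 0}, {"grip": 1, "linear": [0, 0, 0], "turn": 0}, {"grip": 1, "linear": [0, 0, 0], "turn": 0}, {"grip": 1, "linear": [0, 0, 0], "turn": 0}, {"grip": 1, "linear": [0, 0, 0], "turn": 0}]'

```text
time_s: 11.27
eef_pos: [0.49, 0.0299, 0.0728]
tool_rot: [0.827, 0.562, -0.0, 0.0]
wrist_force: [-1.8, -2.3, 5.9]
width: 0.202
finger_force: 30.0
```

Contact with the plate at about 7 N. Now the slide.

Request:
arm_command --motion '[{"grip": 1, "linear": [0.4, 0, 0], "turn": 0}, {"grip": 1, "linear": [0.5, 0, 0], "turn": 0}, {"grip": 1, "linear": [0.5, 0, 0], "turn": 0}, {"grip": 1, "linear": [0.5, 0, 0], "turn": 0}, {"grip": 1, "linear": [0.5, 0, 0], "turn": 0}, {"grip": 1, "linear": [0.5, 0, 0], "turn": 0}, {"grip": 1, "linear": [0.5, 0, 0], "turn": 0}, {"grip": 1, "linear": [0.5, 0, 0], "turn": 0}, {"grip": 1, "linear": [0.5, 0, 0], "turn": 0}, {"grip": 1, "linear": [0.5, 0, 0], "turn": 0}]'

```text
time_s: 12.1
eef_pos: [0.5084, 0.0751, 0.073]
tool_rot: [0.827, 0.562, -0.0, 0.0]
wrist_force: [-2.4, -4.3, 6.4]
width: 0.202
finger_force: 30.0
```

```bash
cat > st.py <<'E'
from h import *
import sys
c=np.array([.611,.1725]); a=np.radians(68.4); ex=np.array([np.cos(a),np.sin(a)]); ey=np.array([-ex[1],ex[0]])
s0=sense(); tip=s0["eef_pos"][:2]+.1315*ex; print("tip wf",np.round([(tip-c)@ex,(tip-c)@ey],4),"z",s0["eef_pos"][2],"F",np.round(s0["wrist_force"],1))
for n in("scene","top"):
    s=snapshot(n); X=cloud(s); hsv=cv2.cvtColor(s["color"],cv2.COLOR_BGR2HSV); d=X[...,:2]-c; wx=d@ex; wy=d@ey
    m=(hsv[...,1]>90)&(X[...,2]>.063)&(X[...,2]<.12)&(abs(wx)<.15)&(abs(wy)<.135)
    nl,L,st,_=cv2.connectedComponentsWithStats(m.astype(np.uint8))
    for i in range(1,nl):
        if st[i,4]>150: k=L==i; print(n,st[i,4],"wx %.4f wy %.4f ext %.3f %.3f"%(np.mean(wx[k]),np.mean(wy[k]),wx[k].min(),wx[k].max()),"z",np.round(np.percentile(X[k][:,2],[10,50,90]),4), "tilt", np.round(np.polyfit(wx[k],X[k][:,2],1)[0],3))
    if len(sys.argv)>1 and n=="scene": cv2.imwrite("pics/"+sys.argv[1],cv2.resize(s["color"][185:325,190:350],None,fx=4,fy=4,interpolation=cv2.INTER_CUBIC))
E
python3 st.py
```

```text
tip wf [0.0032 0.0595] z 0.07303819925576258 F [-2.4 -4.3  6.4]
scene 579 wx 0.0114 wy -0.0576 ext -0.041 0.050 z [0.0761 0.081  0.0855] tilt -0.032
scene 711 wx 0.0469 wy 0.0606 ext -0.004 0.098 z [0.0722 0.0764 0.0803] tilt 0.006
top 232 wx 0.0123 wy -0.0655 ext -0.037 0.043 z [0.0781 0.0827 0.0862] tilt -0.01
top 357 wx 0.0527 wy 0.0660 ext 0.001 0.095 z [0.0729 0.0772 0.0812] tilt 0.004
```

Request:
arm_command --motion '[{"grip": 1, "linear": [0.5, 0, 0], "turn": 0}, {"grip": 1, "linear": [0.5, 0, 0], "turn": 0}, {"grip": 1, "linear": [0.5, 0, 0], "turn": 0}, {"grip": 1, "linear": [0.5, 0, 0], "turn": 0}, {"grip": 1, "linear": [0.4, 0, 0], "turn": 0}, {"grip": 1, "linear": [0.4, 0, 0], "turn": 0}, {"grip": 1, "linear": [0.4, 0, 0], "turn": 0}, {"grip": 1, "linear": [0.4, 0, 0], "turn": 0}, {"grip": 1, "linear": [0.4, 0, 0], "turn": 0}, {"grip": 1, "linear": [0.4, 0, 0], "turn": 0}]'

```text
time_s: 13.03
eef_pos: [0.5243, 0.1153, 0.073]
tool_rot: [0.827, 0.562, -0.001, 0.001]
wrist_force: [-1.5, -4.4, 8.3]
width: 0.2
finger_force: 30.0
```

```bash
python3 st.py
```

```text
tip wf [0.0465 0.0595] z 0.07304369094307694 F [-1.5 -4.4  8.3]
scene 575 wx 0.0114 wy -0.0573 ext -0.034 0.050 z [0.0763 0.0813 0.0856] tilt -0.038
scene 747 wx 0.0845 wy 0.0606 ext 0.028 0.133 z [0.0737 0.0775 0.0816] tilt -0.019
top 175 wx -0.0030 wy -0.0745 ext -0.036 0.040 z [0.078  0.0829 0.0866] tilt 0.012
top 277 wx 0.0958 wy 0.0706 ext 0.047 0.131 z [0.0735 0.078  0.0819] tilt -0.055
```

The tart is at the bar and the blade is starting under it. I'll continue.

Request:
arm_command --motion '[{"grip": 1, "linear": [0.4, 0, 0], "turn": 0}, {"grip": 1, "linear": [0.4, 0, 0], "turn": 0}, {"grip": 1, "linear": [0.4, 0, 0], "turn": 0}, {"grip": 1, "linear": [0.4, 0, 0], "turn": 0}, {"grip": 1, "linear": [0.4, 0, 0], "turn": 0}, {"grip": 1, "linear": [0.4, 0, 0], "turn": 0}, {"grip": 1, "linear": [0.4, 0, 0], "turn": 0}, {"grip": 1, "linear": [0.4, 0, 0], "turn": 0}, {"grip": 1, "linear": [0.4, 0, 0], "turn": 0}, {"grip": 1, "linear": [0.4, 0, 0], "turn": 0}]'

```text
time_s: 13.97
eef_pos: [0.5391, 0.1526, 0.0731]
tool_rot: [0.827, 0.562, -0.001, 0.001]
wrist_force: [-2.4, -6.0, 9.1]
width: 0.2
finger_force: 30.0
```

```bash
python3 st.py d.png
```

```text
tip wf [0.0865 0.0595] z 0.07310831283499267 F [-2.4 -6.   9.1]
scene 581 wx 0.0117 wy -0.0573 ext -0.035 0.050 z [0.0766 0.0814 0.0855] tilt -0.021
scene 750 wx 0.0844 wy 0.0609 ext 0.028 0.133 z [0.0743 0.0788 0.083 ] tilt -0.045
top 195 wx 0.0056 wy -0.0724 ext -0.037 0.041 z [0.0786 0.0831 0.0871] tilt 0.011
```

View pics/d.png

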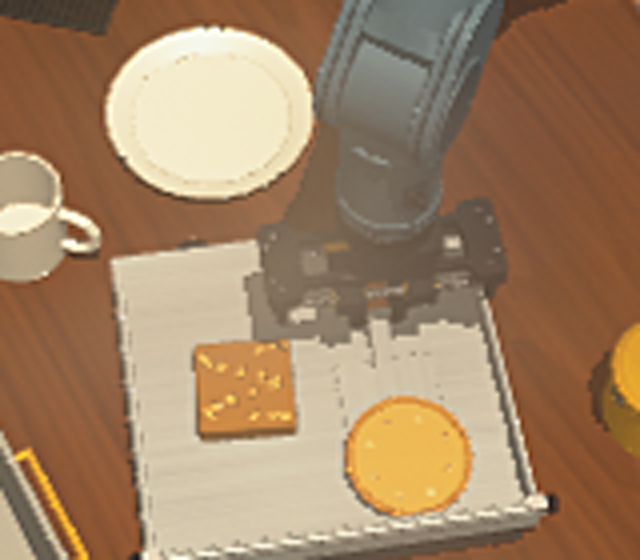

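The tart (408,455) is against the bar and the blade is about half under it. Next I'll do the last stretch, ending slowly.

Request:
arm_command --motion '[{"grip": 1, "linear": [0.4, 0, 0], "turn": 0}, {"grip": 1, "linear": [0.4, 0, 0], "turn": 0}, {"grip": 1, "linear": [0.4, 0, 0], "turn": 0}, {"grip": 1, "linear": [0.4, 0, 0], "turn": 0}, {"grip": 1, "linear": [0.3, 0, 0], "turn": 0}, {"grip": 1, "linear": [0.3, 0, 0], "turn": 0}, {"grip": 1, "linear": [0.3, 0, 0], "turn": 0}, {"grip": 1, "linear": [0.3, 0, 0], "turn": 0}, {"grip": 1, "linear": [0.2, 0, 0], "turn": 0}, {"grip": 1, "linear": [0.2, 0, 0], "turn": 0}]'

```text
time_s: 14.9
eef_pos: [0.5509, 0.1825, 0.0731]
tool_rot: [0.827, 0.562, -0.0, 0.001]
wrist_force: [-1.5, -4.3, 8.6]
width: 0.202
finger_force: 30.0
```

```bash
python3 st.py
```

```text
tip wf [0.1187 0.0595] z 0.07306675483434465 F [-1.5 -4.3  8.6]
scene 563 wx 0.0122 wy -0.0584 ext -0.040 0.049 z [0.0764 0.0814 0.0853] tilt -0.029
scene 732 wx 0.0850 wy 0.0611 ext 0.028 0.134 z [0.0744 0.0787 0.0825] tilt 0.016
top 215 wx -0.0036 wy -0.0689 ext -0.037 0.042 z [0.0776 0.083  0.087 ] tilt 0.034
```

Request:
arm_command --motion '[{"grip": 1, "linear": [0.1, 0, 0], "turn": 0}, {"grip": 1, "linear": [0.1, 0, 0], "turn": 0}, {"grip": 1, "linear": [0.1, 0, 0], "turn": 0}, {"grip": 1, "linear": [0.1, 0, 0], "turn": 0}, {"grip": 1, "linear": [0.1, 0, 0], "turn": 0}, {"grip": 1, "linear": [0, 0, 0], "turn": 0}, {"grip": 1, "linear": [0, 0, 0], "turn": 0}, {"grip": 1, "linear": [0, 0, 0], "turn": 0}, {"grip": 1, "linear": [0, 0, 0], "turn": 0}, {"grip": 1, "linear": [0, 0, 0], "turn": 0}]'

```text
time_s: 15.83
eef_pos: [0.5528, 0.1873, 0.073]
tool_rot: [0.827, 0.562, -0.0, 0.0]
wrist_force: [-2.2, -3.7, 7.5]
width: 0.2
finger_force: 30.0
```

Request:
arm_command --motion '[{"grip": 1, "linear": [-0.05, 0, -0.1], "turn": 0}, {"grip": 1, "linear": [-0.05, 0, -0.1], "turn": 0}, {"grip": 1, "linear": [-0.05, 0, -0.2], "turn": 0}, {"grip": 1, "linear": [-0.05, 0, -0.2], "turn": 0}, {"grip": 1, "linear": [0, 0, -0.2], "turn": 0}, {"grip": 1, "linear": [0, 0, -0.2], "turn": 0}, {"grip": 1, "linear": [0, 0, -0.2], "turn": 0}, {"grip": 1, "linear": [0, 0, -0.1], "turn": 0}, {"grip": 1, "linear": [0, 0, 0], "turn": 0}, {"grip": 1, "linear": [0, 0, 0], "turn": 0}]'

```text
time_s: 16.67
eef_pos: [0.5517, 0.1864, 0.0858]
tool_rot: [0.827, 0.562, 0.0, -0.0]
wrist_force: [-0.4, -0.5, -2.6]
width: 0.199
finger_force: 30.0
```

```bash
python3 st.py e.png
```

```text
tip wf [0.1226 0.0602] z 0.08579188807222804 F [-0.4 -0.5 -2.6]
scene 568 wx 0.0122 wy -0.0579 ext -0.033 0.050 z [0.0766 0.0815 0.0852] tilt -0.038
scene 766 wx 0.0831 wy 0.0618 ext 0.026 0.132 z [0.085  0.0891 0.0929] tilt 0.005
top 228 wx -0.0051 wy -0.0664 ext -0.036 0.041 z [0.0774 0.0827 0.0879] tilt 0.028
```

View pics/e.png

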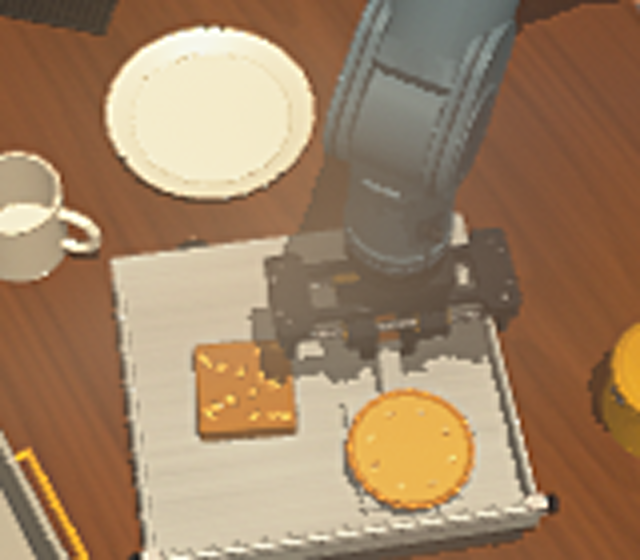

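The tart is lifted level on the blade: in the picture it is at (410,450), and its fitted tilt is about 0. The pose can't be tilted, so my plan is to set the blade down in the plate, let go, regrip at the far end of the handle and raise that end so the tart slides off the tipped blade. For now I'll carry it smoothly.

Request:
arm_command --motion '[{"grip": 1, "linear": [0, 0, -0.3], "turn": 0}, {"grip": 1, "linear": [0, 0, -0.6], "turn": 0}, {"grip": 1, "linear": [0, 0, -0.9], "turn": 0}, {"grip": 1, "linear": [0, 0, -0.9], "turn": 0}, {"grip": 1, "linear": [0, 0, -0.9], "turn": 0}, {"grip": 1, "linear": [0, 0, -0.6], "turn": 0}, {"grip": 1, "linear": [0, 0, -0.3], "turn": 0}, {"grip": 1, "linear": [-0.29, 0.08, 0], "turn": 0}, {"grip": 1, "linear": [-0.58, 0.16, 0], "turn": 0}, {"grip": 1, "linear": [-0.87, 0.24, 0], "turn": 0}]'

```text
time_s: 17.6
eef_pos: [0.5493, 0.1683, 0.1304]
tool_rot: [0.827, 0.563, -0.0, -0.0]
wrist_force: [0.0, 0.7, -2.0]
width: 0.201
finger_force: 30.0
```

Request:
arm_command --motion '[{"grip": 1, "linear": [-1.16, 0.32, 0], "turn": 0}, {"grip": 1, "linear": [-1.45, 0.39, 0], "turn": 0}, {"grip": 1, "linear": [-1.74, 0.47, 0], "turn": 0}, {"grip": 1, "linear": [-2.03, 0.55, 0], "turn": 0}, {"grip": 1, "linear": [-2.32, 0.63, 0], "turn": 0}, {"grip": 1, "linear": [-2.32, 0.63, 0], "turn": 0}, {"grip": 1, "linear": [-2.32, 0.63, 0], "turn": 0}, {"grip": 1, "linear": [-2.32, 0.63, 0], "turn": 0}, {"grip": 1, "linear": [-2.32, 0.63, 0], "turn": 0}, {"grip": 1, "linear": [-2.32, 0.63, 0], "turn": 0}]'

```text
time_s: 18.43
eef_pos: [0.5254, -0.0436, 0.1306]
tool_rot: [0.827, 0.562, -0.0, 0.0]
wrist_force: [-0.6, -0.0, -1.9]
width: 0.196
finger_force: 30.0
```

Request:
arm_command --motion '[{"grip": 1, "linear": [-2.32, 0.63, 0], "turn": 0}, {"grip": 1, "linear": [-2.32, 0.63, 0], "turn": 0}, {"grip": 1, "linear": [-2.32, 0.63, 0], "turn": 0}, {"grip": 1, "linear": [-2.03, 0.55, 0], "turn": 0}, {"grip": 1, "linear": [-1.74, 0.47, 0], "turn": 0}, {"grip": 1, "linear": [-1.45, 0.39, 0], "turn": 0}, {"grip": 1, "linear": [-1.16, 0.32, 0], "turn": 0}, {"grip": 1, "linear": [-0.87, 0.24, 0], "turn": 0}, {"grip": 1, "linear": [-0.58, 0.16, 0], "turn": 0}, {"grip": 1, "linear": [-0.29, 0.08, 0], "turn": 0}]'

```text
time_s: 19.27
eef_pos: [0.5088, -0.1969, 0.1307]
tool_rot: [0.827, 0.562, -0.0, 0.0]
wrist_force: [-0.6, -0.1, -2.0]
width: 0.195
finger_force: 30.0
```

```bash
python3 go.py 0.507,-0.2155,0.018,68.4
cat > tp.py <<'E'
from h import *
import sys
s0=sense(); x,y,z,w=s0["tool_rot"]; ps=np.arctan2(2*(x*y+z*w),1-2*(y*y+z*z)); ex=np.array([np.cos(ps),np.sin(ps)])
for n in("scene","top"):
    s=snapshot(n); X=cloud(s); hsv=cv2.cvtColor(s["color"],cv2.COLOR_BGR2HSV)
    m=(hsv[...,1]>90)&(hsv[...,0]>11)&(hsv[...,2]>150)&(X[...,2]>.012)&(X[...,2]<.2)&(np.hypot(X[...,0]-.54,X[...,1]+.12)<.11)
    nl,L,st,_=cv2.connectedComponentsWithStats(m.astype(np.uint8))
    if nl>1:
        k=L==1+np.argmax(st[1:,4]); P=X[k]; zt=np.median(P[:,2]); T=P[P[:,2]>zt-.005]
        cc=cv2.minEnclosingCircle(T[:,:2].astype(np.float32)); d=P[:,:2]-s0["eef_pos"][:2]
        print(n,"tart px",k.sum(),"circle",np.round(cc[0],4),round(cc[1],4),"ztop",round(zt,4),"ahead",round(float((np.array(cc[0])-s0["eef_pos"][:2])@ex),4),"tilt deg",np.round(np.degrees(np.arctan(np.polyfit(d@ex,P[:,2],1)[0])),1))
    w=(np.hypot(X[...,0]-.54,X[...,1]+.13)<.16)&(hsv[...,1]<60)&(hsv[...,2]>140)&(X[...,2]<.022)
    w|=m
    cn=max(cv2.findContours(w.astype(np.uint8),0,1)[0],key=len); e=cv2.fitEllipse(cv2.convexHull(cn)); print(n,"plate",np.round(px2w(s,*e[0],z=.013),4),np.round(e[1],1))
    if len(sys.argv)>1:
        r,c=(145,170) if n=="scene" else (130,190); cv2.imwrite("pics/_%s.png"%n,cv2.resize(s["color"][r:r+120,c:c+120],None,fx=3.3,fy=3.3,interpolation=cv2.INTER_CUBIC))
if len(sys.argv)>1: cv2.imwrite("pics/"+sys.argv[1],np.hstack([cv2.imread("pics/_%s.png"%n) for n in("scene","top")]))
E
python3 tp.py
```

```text
t 19.27 tcp [ 0.5088 -0.1969  0.1307] yaw 68.39 F [-0.6 -0.1 -2. ] w 0.195 ff 30.0
0.507,-0.2155,0.018,68.4 turn -0.01 lin cm in final axes [-1.8   0.52 11.27]
scene tart px 524 circle [ 0.5414 -0.11  ] 0.0528 ztop 0.1338 ahead 0.0928 tilt deg 4.2
scene plate [ 0.5348 -0.1357  0.013 ] [48.5 51.1]
top tart px 360 circle [ 0.5402 -0.1097] 0.0487 ztop 0.135 ahead 0.0926 tilt deg -1.3
top plate [ 0.5492 -0.0881  0.013 ] [23.8 45.8]
```

Request:
arm_command --motion '[{"grip": 1, "linear": [-0.2, 0.1, 0], "turn": 0}, {"grip": 1, "linear": [-0.4, 0.1, 0], "turn": 0}, {"grip": 1, "linear": [-0.6, 0.1, 0], "turn": 0}, {"grip": 1, "linear": [-0.5, 0.1, 0.3], "turn": 0}, {"grip": 1, "linear": [-0.3, 0.1, 0.6], "turn": 0}, {"grip": 1, "linear": [-0.1, 0, 0.9], "turn": 0}, {"grip": 1, "linear": [0, 0, 1.2], "turn": 0}, {"grip": 1, "linear": [0, 0, 1.5], "turn": 0}, {"grip": 1, "linear": [0, 0, 1.5], "turn": 0}, {"grip": 1, "linear": [0, 0, 1.5], "turn": 0}]'

```text
time_s: 20.2
eef_pos: [0.5056, -0.2167, 0.0539]
tool_rot: [0.827, 0.562, -0.0, -0.001]
wrist_force: [0.3, 0.0, -3.0]
width: 0.2
finger_force: 30.0
```

Request:
arm_command --motion '[{"grip": 1, "linear": [0, 0, 1.2], "turn": 0}, {"grip": 1, "linear": [0, 0, 0.9], "turn": 0}, {"grip": 1, "linear": [0, 0, 0.6], "turn": 0}, {"grip": 1, "linear": [0, 0, 0.3], "turn": 0}, {"grip": 1, "linear": [0, 0, 0.2], "turn": 0}, {"grip": 1, "linear": [0, 0, 0.1], "turn": 0}, {"grip": 1, "linear": [0, 0, 0.1], "turn": 0}, {"grip": 1, "linear": [0, 0, 0], "turn": 0}, {"grip": 1, "linear": [0, 0, 0], "turn": 0}, {"grip": 1, "linear": [0, 0, 0], "turn": 0}]'

```text
time_s: 21.03
eef_pos: [0.5063, -0.2175, 0.0221]
tool_rot: [0.827, 0.562, 0.0, 0.0]
wrist_force: [-0.0, 0.4, -2.0]
width: 0.199
finger_force: 30.0
```

```bash
python3 go.py 0.506,-0.218,0.0172,68.4; python3 tp.py f.png
```

```text
t 21.03 tcp [ 0.5063 -0.2175  0.0221] yaw 68.43 F [-0.   0.4 -2. ] w 0.199 ff 30.0
0.506,-0.218,0.0172,68.4 turn 0.03 lin cm in final axes [-0.06 -0.01  0.49]
scene tart px 471 circle [ 0.5368 -0.13  ] 0.0524 ztop 0.025 ahead 0.0925 tilt deg 0.3
scene plate [ 0.5415 -0.1246  0.013 ] [41.7 51.2]
top tart px 352 circle [ 0.5386 -0.1329] 0.0473 ztop 0.0264 ahead 0.0905 tilt deg -0.9
top plate [ 0.5492 -0.1063  0.013 ] [32.9 46.3]
```

View pics/f.png

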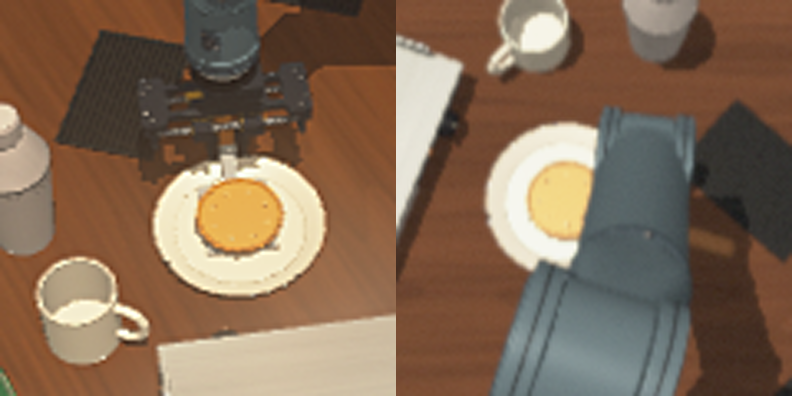

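The tart (crop 240,215) sits on the blade, centred over the plate. I'll lower it to contact.

Request:
arm_command --motion '[{"grip": 1, "linear": [0, 0, 0.1], "turn": 0}, {"grip": 1, "linear": [0, 0, 0.1], "turn": 0}, {"grip": 1, "linear": [0, 0, 0.1], "turn": 0}, {"grip": 1, "linear": [0, 0, 0.05], "turn": 0}, {"grip": 1, "linear": [0, 0, 0.05], "turn": 0}, {"grip": 1, "linear": [0, 0, 0], "turn": 0}, {"grip": 1, "linear": [0, 0, 0], "turn": 0}, {"grip": 1, "linear": [0, 0, 0], "turn": 0}, {"grip": 1, "linear": [0, 0, 0], "turn": 0}, {"grip": 1, "linear": [0, 0, 0], "turn": 0}]'

```text
time_s: 21.97
eef_pos: [0.5061, -0.2173, 0.0178]
tool_rot: [0.827, 0.562, -0.0, 0.0]
wrist_force: [-0.6, 0.6, -1.0]
width: 0.201
finger_force: 30.0
```

Request:
arm_command --motion '[{"grip": 1, "linear": [0, 0, 0.05], "turn": 0}, {"grip": 1, "linear": [0, 0, 0], "turn": 0}, {"grip": 1, "linear": [0, 0, 0], "turn": 0}, {"grip": 1, "linear": [0, 0, 0], "turn": 0}, {"grip": 0.78, "linear": [0, 0, 0], "turn": 0}, {"grip": 0.7, "linear": [0, 0, 0], "turn": 0}, {"grip": 0.6, "linear": [0, 0, 0], "turn": 0}, {"grip": 0.5, "linear": [0, 0, 0], "turn": 0}, {"grip": 0.5, "linear": [0, 0, 0], "turn": 0}, {"grip": 0.5, "linear": [0, 0, 0], "turn": 0}]'

```text
time_s: 22.8
eef_pos: [0.5062, -0.2173, 0.0173]
tool_rot: [0.827, 0.562, 0.0, 0.0]
wrist_force: [0.3, -0.3, -0.0]
width: 0.498
finger_force: 0.0
```

```bash
python3 go.py; python3 tp.py g.png
```

```text
t 22.8 tcp [ 0.5062 -0.2173  0.0173] yaw 68.44 F [ 0.3 -0.3 -0. ] w 0.498 ff 0.0
scene tart px 465 circle [ 0.5403 -0.129 ] 0.0525 ztop 0.022 ahead 0.0947 tilt deg 1.3
scene plate [ 0.5417 -0.1239  0.013 ] [41.4 51.3]
top tart px 349 circle [ 0.5388 -0.1328] 0.0471 ztop 0.0231 ahead 0.0906 tilt deg 0.3
top plate [ 0.5489 -0.1062  0.013 ] [32.7 46.4]
```

View pics/g.png

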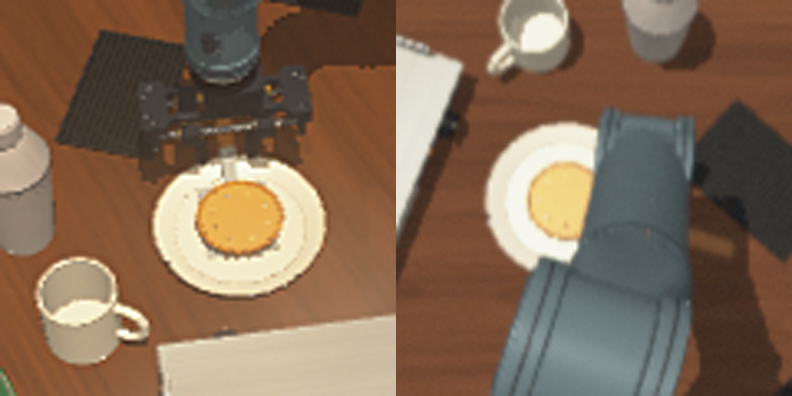

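The blade rests flat in the plate with the tart at the plate's centre (crop 240,218). I'll back the open fingers along the handle to its rear end.

Request:
arm_command --motion '[{"grip": 0.5, "linear": [0, 0, -0.7], "turn": 0}, {"grip": 0.5, "linear": [-0.8, 0, -0.7], "turn": 0}, {"grip": 0.5, "linear": [-1.5, 0, -0.6], "turn": 0}, {"grip": 0.5, "linear": [-2, 0, -0.6], "turn": 0}, {"grip": 0.5, "linear": [-2, 0, -0.6], "turn": 0}, {"grip": 0.5, "linear": [-2, 0, -0.5], "turn": 0}, {"grip": 0.5, "linear": [-1, 0, 0], "turn": 0}, {"grip": 0.5, "linear": [-0.5, 0, 0], "turn": 0}, {"grip": 0.5, "linear": [0, 0, 0], "turn": 0}, {"grip": 0.5, "linear": [0, 0, 0], "turn": 0}]'

```text
time_s: 23.73
eef_pos: [0.4703, -0.3075, 0.0541]
tool_rot: [0.827, 0.563, 0.0, -0.0]
wrist_force: [0.5, 0.4, -0.2]
width: 0.5
finger_force: 0.0
```

```bash
python3 go.py; python3 tp.py; python3 - <<'E'
from h import *
for n in("scene","top"):
    s=snapshot(n); X=cloud(s); im=s["color"]; hsv=cv2.cvtColor(im,cv2.COLOR_BGR2HSV)
    b=(np.hypot(X[...,0]-.49,X[...,1]+.26)<.09)&(hsv[...,1]>110)&(hsv[...,2]>90)&(X[...,2]>.03)&(X[...,2]<.1)
    P=X[b]; print(n,len(P), P.mean(0) if len(P) else 0, P.min(0) if len(P) else 0,P.max(0) if len(P) else 0)
    d=P[:,:2]-sense()["eef_pos"][:2]; a=np.radians(68.4)
    if len(P): print("lat",np.median(d@[-np.sin(a),np.cos(a)]),"along",np.percentile(d@[np.cos(a),np.sin(a)],[2,98]))
E
```

```text
t 23.73 tcp [ 0.4703 -0.3075  0.0541] yaw 68.47 F [ 0.5  0.4 -0.2] w 0.5 ff 0.0
scene tart px 465 circle [ 0.5371 -0.1301] 0.0522 ztop 0.022 ahead 0.1896 tilt deg 0.6
scene plate [ 0.5415 -0.1252  0.013 ] [42.2 51.2]
top tart px 426 circle [ 0.5378 -0.1345] 0.0483 ztop 0.0231 ahead 0.1857 tilt deg -0.1
top plate [ 0.5395 -0.1308  0.013 ] [46.4 47.3]
scene 150 [ 0.48941832 -0.26443565  0.06047156] [ 0.44412873 -0.33010655  0.03789063] [ 0.51638101 -0.20482171  0.09007297]
lat -0.002127235983631695 along [-0.01539714  0.10512567]
top 76 [ 0.49898068 -0.24015087  0.05312009] [ 0.48268053 -0.26605577  0.03527895] [ 0.51311538 -0.21194104  0.06724615]
lat -0.0014660740875757244 along [0.04560792 0.10167317]
```

Request:
arm_command --motion '[{"grip": 0.7, "linear": [0, 0, 0], "turn": 0}, {"grip": 0.85, "linear": [0, 0, 0], "turn": 0}, {"grip": 1, "linear": [0, 0, 0], "turn": 0}, {"grip": 1, "linear": [0, 0, 0], "turn": 0}, {"grip": 1, "linear": [0, 0, 0], "turn": 0}, {"grip": 1, "linear": [0, 0, 0], "turn": 0}, {"grip": 1, "linear": [0, 0, -0.1], "turn": 0}, {"grip": 1, "linear": [0, 0, -0.3], "turn": 0}, {"grip": 1, "linear": [0.1, 0, -0.3], "turn": 0}, {"grip": 1, "linear": [0.1, 0, -0.3], "turn": 0}]'

```text
time_s: 24.77
eef_pos: [0.4705, -0.3067, 0.0644]
tool_rot: [0.827, 0.562, -0.0, -0.0]
wrist_force: [-0.2, -0.1, -1.9]
width: 0.199
finger_force: 30.0
```

```bash
python3 go.py; python3 tp.py
```

```text
t 24.77 tcp [ 0.4705 -0.3067  0.0644] yaw 68.43 F [-0.2 -0.1 -1.9] w 0.199 ff 30.0
scene tart px 475 circle [ 0.5408 -0.1295] 0.0517 ztop 0.0233 ahead 0.1907 tilt deg -1.5
scene plate [ 0.5412 -0.1254  0.013 ] [42.3 51.2]
top tart px 428 circle [ 0.5378 -0.1346] 0.0479 ztop 0.0253 ahead 0.1847 tilt deg -2.4
top plate [ 0.5396 -0.1306  0.013 ] [46.4 47.3]
```

Pitching works. I'll keep going, with the tip pinned on the plate.

Request:
arm_command --motion '[{"grip": 1, "linear": [0.1, 0, -0.3], "turn": 0}, {"grip": 1, "linear": [0.1, 0, -0.3], "turn": 0}, {"grip": 1, "linear": [0.1, 0, -0.3], "turn": 0}, {"grip": 1, "linear": [0.1, 0, -0.3], "turn": 0}, {"grip": 1, "linear": [0.1, 0, -0.3], "turn": 0}, {"grip": 1, "linear": [0.1, 0, -0.3], "turn": 0}, {"grip": 1, "linear": [0.1, 0, -0.3], "turn": 0}, {"grip": 1, "linear": [0.1, 0, -0.3], "turn": 0}, {"grip": 1, "linear": [0, 0, -0.1], "turn": 0}, {"grip": 1, "linear": [0, 0, 0], "turn": 0}]'

```text
time_s: 25.7
eef_pos: [0.4739, -0.2992, 0.0896]
tool_rot: [0.827, 0.562, 0.0, 0.0]
wrist_force: [0.6, -0.7, -2.4]
width: 0.206
finger_force: 30.0
```

```bash
python3 go.py; python3 tp.py
```

```text
t 25.7 tcp [ 0.4739 -0.2992  0.0896] yaw 68.44 F [ 0.6 -0.7 -2.4] w 0.206 ff 30.0
scene tart px 510 circle [ 0.5361 -0.131 ] 0.0545 ztop 0.0273 ahead 0.1793 tilt deg -7.7
scene plate [ 0.5408 -0.1263  0.013 ] [43.  50.9]
top tart px 430 circle [ 0.5384 -0.1334] 0.0477 ztop 0.0286 ahead 0.1779 tilt deg -8.3
top plate [ 0.5397 -0.1307  0.013 ] [46.4 47.2]
```

Request:
arm_command --motion '[{"grip": 1, "linear": [0.1, 0, -0.3], "turn": 0}, {"grip": 1, "linear": [0.1, 0, -0.3], "turn": 0}, {"grip": 1, "linear": [0.1, 0, -0.3], "turn": 0}, {"grip": 1, "linear": [0.1, 0, -0.3], "turn": 0}, {"grip": 1, "linear": [0.1, 0, -0.3], "turn": 0}, {"grip": 1, "linear": [0.1, 0, -0.3], "turn": 0}, {"grip": 1, "linear": [0.1, 0, -0.3], "turn": 0}, {"grip": 1, "linear": [0, 0, 0], "turn": 0}, {"grip": 1, "linear": [0, 0, 0], "turn": 0}, {"grip": 1, "linear": [0, 0, 0], "turn": 0}]'

```text
time_s: 26.63
eef_pos: [0.4763, -0.2928, 0.1103]
tool_rot: [0.827, 0.562, 0.0, 0.0]
wrist_force: [0.8, -0.2, -1.3]
width: 0.203
finger_force: 30.0
```

```bash
python3 go.py; python3 tp.py
```

```text
t 26.63 tcp [ 0.4763 -0.2928  0.1103] yaw 68.42 F [ 0.8 -0.2 -1.3] w 0.203 ff 30.0
scene tart px 533 circle [ 0.535 -0.135] 0.0556 ztop 0.0308 ahead 0.1684 tilt deg -12.1
scene plate [ 0.5413 -0.1255  0.013 ] [42.2 51.1]
top tart px 419 circle [ 0.5378 -0.1346] 0.047 ztop 0.0328 ahead 0.1697 tilt deg -14.7
top plate [ 0.5396 -0.1307  0.013 ] [46.4 47.2]
```

Request:
arm_command --motion '[{"grip": 1, "linear": [0.1, 0, -0.3], "turn": 0}, {"grip": 1, "linear": [0.1, 0, -0.3], "turn": 0}, {"grip": 1, "linear": [0.1, 0, -0.3], "turn": 0}, {"grip": 1, "linear": [0.1, 0, -0.3], "turn": 0}, {"grip": 1, "linear": [-0.3, 0, 0], "turn": 0}, {"grip": 1, "linear": [-0.6, 0, 0], "turn": 0}, {"grip": 1, "linear": [-0.6, 0, 0], "turn": 0}, {"grip": 1, "linear": [0, 0, 0], "turn": 0}, {"grip": 1, "linear": [0, 0, 0], "turn": 0}, {"grip": 1, "linear": [0, 0, 0], "turn": 0}]'

```text
time_s: 27.57
eef_pos: [0.4722, -0.3032, 0.1222]
tool_rot: [0.827, 0.562, -0.0, 0.0]
wrist_force: [-0.7, -0.2, -2.1]
width: 0.202
finger_force: 30.0
```

```bash
python3 go.py; python3 tp.py
```

```text
t 27.57 tcp [ 0.4722 -0.3032  0.1222] yaw 68.4 F [-0.7 -0.2 -2.1] w 0.202 ff 30.0
scene tart px 529 circle [ 0.5331 -0.1504] 0.0532 ztop 0.0326 ahead 0.1645 tilt deg -16.0
scene plate [ 0.5415 -0.1249  0.013 ] [41.9 51.2]
top tart px 416 circle [ 0.5312 -0.1521] 0.0471 ztop 0.0345 ahead 0.1622 tilt deg -17.8
top plate [ 0.5397 -0.1307  0.013 ] [46.5 47.2]
```

The tart came back with the blade, so it needs more pitch. I'll move forward again while pitching up.

Request:
arm_command --motion '[{"grip": 1, "linear": [0.3, 0, 0], "turn": 0}, {"grip": 1, "linear": [0.4, 0, -0.1], "turn": 0}, {"grip": 1, "linear": [0.4, 0, -0.2], "turn": 0}, {"grip": 1, "linear": [0.4, 0, -0.2], "turn": 0}, {"grip": 1, "linear": [0.3, 0, -0.3], "turn": 0}, {"grip": 1, "linear": [0.2, 0, -0.3], "turn": 0}, {"grip": 1, "linear": [0.2, 0, -0.3], "turn": 0}, {"grip": 1, "linear": [0.2, 0, -0.3], "turn": 0}, {"grip": 1, "linear": [0, 0, 0], "turn": 0}, {"grip": 1, "linear": [0, 0, 0], "turn": 0}]'

```text
time_s: 28.5
eef_pos: [0.4813, -0.2807, 0.1396]
tool_rot: [0.827, 0.562, 0.0, 0.0]
wrist_force: [-0.0, -0.1, -2.1]
width: 0.199
finger_force: 30.0
```

```bash
python3 go.py; python3 tp.py
```

```text
t 28.5 tcp [ 0.4813 -0.2807  0.1396] yaw 68.43 F [-0.  -0.1 -2.1] w 0.199 ff 30.0
scene tart px 553 circle [ 0.5377 -0.1348] 0.0521 ztop 0.035 ahead 0.1564 tilt deg -21.2
scene plate [ 0.5413 -0.1255  0.013 ] [42.2 51.1]
top tart px 393 circle [ 0.5371 -0.1367] 0.0469 ztop 0.0366 ahead 0.1544 tilt deg -23.1
top plate [ 0.5394 -0.1308  0.013 ] [46.1 47.6]
```

Request:
arm_command --motion '[{"grip": 1, "linear": [0.2, 0, -0.3], "turn": 0}, {"grip": 1, "linear": [0.2, 0, -0.3], "turn": 0}, {"grip": 1, "linear": [0.2, 0, -0.3], "turn": 0}, {"grip": 1, "linear": [0.2, 0, -0.3], "turn": 0}, {"grip": 1, "linear": [0.2, 0, -0.3], "turn": 0}, {"grip": 1, "linear": [0.2, 0, -0.3], "turn": 0}, {"grip": 1, "linear": [0.1, 0, -0.1], "turn": 0}, {"grip": 1, "linear": [-0.8, 0, 0], "turn": 0}, {"grip": 1, "linear": [-1.2, 0, 0], "turn": 0}, {"grip": 1, "linear": [0, 0, 0], "turn": 0}]'

```text
time_s: 29.43
eef_pos: [0.4767, -0.2908, 0.1581]
tool_rot: [0.828, 0.561, -0.001, 0.001]
wrist_force: [-1.1, -0.9, -2.3]
width: 0.199
finger_force: 30.0
```

```bash
python3 go.py; python3 tp.py
```

```text
t 29.43 tcp [ 0.4767 -0.2908  0.1581] yaw 68.22 F [-1.1 -0.9 -2.3] w 0.199 ff 30.0
scene tart px 544 circle [ 0.5472 -0.1107] 0.053 ztop 0.0303 ahead 0.1934 tilt deg -15.1
scene plate [ 0.5414 -0.1266  0.013 ] [42.6 50.6]
top tart px 414 circle [ 0.549  -0.1077] 0.0471 ztop 0.0327 ahead 0.1969 tilt deg -16.3
top plate [ 0.5397 -0.1306  0.013 ] [46.5 47.1]
```

The tart slid forward and is now half on the blade and half on the plate, about 2 cm past centre. I'll measure the blade's pitch before going on.

```bash
cat > bl.py <<'E'
from h import *
s0=sense(); p=s0["eef_pos"]; x,y,z,w=s0["tool_rot"]; ps=np.arctan2(2*(x*y+z*w),1-2*(y*y+z*z)); ex=np.array([np.cos(ps),np.sin(ps)]); ey=np.array([-ex[1],ex[0]])
for n in("scene","top"):
    s=snapshot(n); X=cloud(s); hsv=cv2.cvtColor(s["color"],cv2.COLOR_BGR2HSV); d=X[...,:2]-p[:2]; u=d@ex; v=d@ey
    for nm,m in (("blade",(hsv[...,1]<70)&(abs(v)<.036)&(u>.05)&(u<.25)&(X[...,2]>.008)&(X[...,2]<.12)),("all",(abs(v)<.03)&(u>.0)&(u<.28)&(X[...,2]<.15))):
        print(n,nm,end=": ")
        for a in np.arange(.0,.28,.015):
            k=m&(u>=a)&(u<a+.015)
            if k.sum()>3: print("%.3f:%.1f(%d)"%(a+.0075,1000*np.median(X[k][:,2]),k.sum()),end=" ")
        print()
E
python3 bl.py
```

```text
scene blade: 0.082:79.7(10) 0.098:55.0(90) 0.112:46.3(85) 0.128:39.9(82) 0.143:36.0(55) 0.158:31.9(6) 0.247:10.1(7) 
scene all: 0.007:0.9(31) 0.022:1.0(42) 0.037:4.3(45) 0.052:129.4(42) 0.068:120.1(26) 0.082:104.5(34) 0.098:56.5(84) 0.112:46.6(73) 0.128:39.4(68) 0.143:36.2(45) 0.158:42.7(49) 0.172:39.2(71) 0.188:33.3(66) 0.203:29.7(70) 0.217:25.4(63) 0.232:18.6(95) 0.247:9.6(55) 0.263:3.0(85) 0.278:-1.6(42) 
top blade: 0.082:14.8(40) 0.098:55.1(70) 0.112:49.2(66) 0.128:42.4(69) 0.143:34.8(63) 0.158:29.2(16) 0.232:16.1(4) 0.247:11.1(21) 
top all: 0.052:129.4(10) 0.068:4.2(59) 0.082:17.5(61) 0.098:55.2(61) 0.112:49.1(56) 0.128:41.8(53) 0.143:35.0(56) 0.158:44.0(58) 0.172:41.1(55) 0.188:36.7(53) 0.203:29.7(53) 0.217:26.4(52) 0.232:22.1(50) 0.247:11.1(49) 0.263:11.7(48) 0.278:0.2(33)
```

The blade pitch is about 24° with its tip some 12 mm above the plate, about 17 mm behind the tart's centre. I'll lower and flatten the blade again with its tip under the tart, then drag the tart back to centre.

Request:
arm_command --motion '[{"grip": 1, "linear": [0, 0, 0.3], "turn": 0}, {"grip": 1, "linear": [0, 0, 0.5], "turn": 0}, {"grip": 1, "linear": [0, 0, 0.5], "turn": 0}, {"grip": 1, "linear": [0, 0, 0.5], "turn": 0}, {"grip": 1, "linear": [-0.4, 0, 0.7], "turn": 0}, {"grip": 1, "linear": [-0.5, 0, 0.9], "turn": 0}, {"grip": 1, "linear": [-0.5, 0, 0.9], "turn": 0}, {"grip": 1, "linear": [-0.5, 0, 0.9], "turn": 0}, {"grip": 1, "linear": [-0.4, 0, 0.7], "turn": 0}, {"grip": 1, "linear": [0, 0, 0], "turn": 0}]'

```text
time_s: 30.47
eef_pos: [0.4687, -0.3089, 0.0973]
tool_rot: [0.827, 0.562, -0.001, -0.001]
wrist_force: [0.1, -1.6, 0.8]
width: 0.201
finger_force: 30.0
```

```bash
python3 go.py; python3 tp.py; python3 bl.py
```

```text
t 30.47 tcp [ 0.4687 -0.3089  0.0973] yaw 68.34 F [ 0.1 -1.6  0.8] w 0.201 ff 30.0
scene tart px 509 circle [ 0.55   -0.1044] 0.0528 ztop 0.0242 ahead 0.2201 tilt deg -4.2
scene plate [ 0.5413 -0.1255  0.013 ] [42.2 51.1]
top tart px 420 circle [ 0.5504 -0.1044] 0.0483 ztop 0.025 ahead 0.2202 tilt deg -6.3
top plate [ 0.5397 -0.1307  0.013 ] [46.4 47.2]
scene blade: 0.098:18.7(24) 0.112:31.8(52) 0.128:23.0(75) 0.143:19.2(69) 0.158:17.7(60) 0.172:16.2(13) 
scene all: 0.007:114.5(114) 0.022:7.0(62) 0.037:2.0(52) 0.052:1.9(48) 0.068:5.3(57) 0.082:2.1(59) 0.098:50.5(40) 0.112:35.5(50) 0.128:23.5(63) 0.143:19.2(57) 0.158:17.1(53) 0.172:27.4(27) 0.188:27.0(58) 0.203:26.3(57) 0.217:24.1(60) 0.232:22.4(62) 0.247:21.0(63) 0.263:17.0(81) 0.278:9.9(43) 
top blade: 0.098:16.0(24) 0.112:19.7(60) 0.128:23.2(64) 0.143:21.1(65) 0.158:17.0(64) 0.172:14.9(42) 
top all: 0.052:7.1(51) 0.068:3.7(56) 0.082:3.1(52) 0.098:15.0(58) 0.112:16.8(53) 0.128:23.5(54) 0.143:21.2(54) 0.158:16.9(52) 0.172:17.3(61) 0.188:29.3(55) 0.203:27.2(54) 0.217:24.9(56) 0.232:24.2(52) 0.247:21.6(51) 0.263:19.4(51) 0.278:11.8(38)
```

Request:
arm_command --motion '[{"grip": 1, "linear": [-0.1, 0, 0.5], "turn": 0}, {"grip": 1, "linear": [-0.3, 0, 0.8], "turn": 0}, {"grip": 1, "linear": [-0.4, 0, 0.9], "turn": 0}, {"grip": 1, "linear": [-0.4, 0, 0.8], "turn": 0}, {"grip": 1, "linear": [-0.2, 0, 0.4], "turn": 0}, {"grip": 1, "linear": [0, 0, 0], "turn": 0}, {"grip": 1, "linear": [-0.1, 0, 0], "turn": 0}, {"grip": 1, "linear": [-0.2, 0, 0], "turn": 0}, {"grip": 1, "linear": [-0.3, 0, 0], "turn": 0}, {"grip": 1, "linear": [-0.3, 0, 0], "turn": 0}]'

```text
time_s: 31.5
eef_pos: [0.4619, -0.3293, 0.0655]
tool_rot: [0.827, 0.563, 0.0, -0.0]
wrist_force: [1.4, 3.5, 2.3]
width: 0.198
finger_force: 30.0
```

```bash
python3 go.py; python3 tp.py; python3 bl.py | grep top
```

```text
t 31.5 tcp [ 0.4619 -0.3293  0.0655] yaw 68.47 F [1.4 3.5 2.3] w 0.198 ff 30.0
scene tart px 535 circle [ 0.5476 -0.1083] 0.0498 ztop 0.028 ahead 0.237 tilt deg -10.2
scene plate [ 0.5413 -0.1254  0.013 ] [42.3 51.1]
top tart px 426 circle [ 0.548  -0.1115] 0.0476 ztop 0.0296 ahead 0.2342 tilt deg -12.0
top plate [ 0.5398 -0.1304  0.013 ] [46.6 47. ]
top blade: 0.112:41.8(14) 0.128:18.5(56) 0.143:15.3(66) 0.158:16.7(65) 0.172:15.4(64) 0.188:16.1(53) 0.203:18.6(5) 
top all: 0.037:4.2(22) 0.052:5.3(52) 0.068:3.5(56) 0.082:3.5(58) 0.098:4.3(54) 0.112:4.8(52) 0.128:17.8(57) 0.143:16.4(54) 0.158:16.6(55) 0.172:15.2(53) 0.188:17.7(61) 0.203:38.2(56) 0.217:34.5(55) 0.232:30.7(52) 0.247:27.7(52) 0.263:22.8(52) 0.278:21.7(37)
```

The blade flattened onto the rim; the tart is dragging back (5 mm so far). I'll raise the handle a little to clear the rim and go on dragging.

Request:
arm_command --motion '[{"grip": 1, "linear": [0.1, 0, -0.3], "turn": 0}, {"grip": 1, "linear": [0.1, 0, -0.4], "turn": 0}, {"grip": 1, "linear": [0, 0, -0.4], "turn": 0}, {"grip": 1, "linear": [0, 0, -0.3], "turn": 0}, {"grip": 1, "linear": [0, 0, -0.1], "turn": 0}, {"grip": 1, "linear": [0, 0, 0], "turn": 0}, {"grip": 1, "linear": [-0.1, 0, 0], "turn": 0}, {"grip": 1, "linear": [-0.2, 0, 0], "turn": 0}, {"grip": 1, "linear": [-0.2, 0, 0], "turn": 0}, {"grip": 1, "linear": [-0.1, 0, 0], "turn": 0}]'

```text
time_s: 32.53
eef_pos: [0.4598, -0.334, 0.0801]
tool_rot: [0.827, 0.562, -0.0, -0.0]
wrist_force: [-0.0, 0.4, -2.5]
width: 0.206
finger_force: 30.0
```

```bash
python3 go.py; python3 tp.py; python3 bl.py | grep top
```

```text
t 32.53 tcp [ 0.4598 -0.334   0.0801] yaw 68.41 F [-0.   0.4 -2.5] w 0.206 ff 30.0
scene tart px 496 circle [ 0.5444 -0.1145] 0.0527 ztop 0.0233 ahead 0.2352 tilt deg -3.6
scene plate [ 0.5408 -0.1275  0.013 ] [43.4 50.9]
top tart px 427 circle [ 0.5445 -0.1173] 0.0482 ztop 0.0245 ahead 0.2327 tilt deg -5.5
top plate [ 0.5394 -0.1321  0.013 ] [46.2 48.2]
top blade: 0.112:42.4(16) 0.128:20.4(50) 0.143:16.8(64) 0.158:15.6(64) 0.172:13.1(64) 0.188:13.4(37) 
top all: 0.037:3.3(23) 0.052:3.6(53) 0.068:3.3(54) 0.082:4.0(54) 0.098:4.1(54) 0.112:2.4(53) 0.128:18.8(58) 0.143:16.4(53) 0.158:15.3(52) 0.172:13.0(53) 0.188:16.4(58) 0.203:26.7(57) 0.217:26.4(51) 0.232:25.6(55) 0.247:23.4(53) 0.263:22.6(53) 0.278:22.0(34)
```

Request:
arm_command --motion '[{"grip": 1, "linear": [-0.1, 0, -0.1], "turn": 0}, {"grip": 1, "linear": [-0.2, 0, -0.1], "turn": 0}, {"grip": 1, "linear": [-0.2, 0, 0], "turn": 0}, {"grip": 1, "linear": [-0.2, 0, 0], "turn": 0}, {"grip": 1, "linear": [-0.2, 0, 0], "turn": 0}, {"grip": 1, "linear": [-0.2, 0, 0], "turn": 0}, {"grip": 1, "linear": [-0.2, 0, 0], "turn": 0}, {"grip": 1, "linear": [-0.1, 0, 0], "turn": 0}, {"grip": 1, "linear": [-0.1, 0, 0], "turn": 0}, {"grip": 1, "linear": [0, 0, 0], "turn": 0}]'

```text
time_s: 33.57
eef_pos: [0.4545, -0.3478, 0.0822]
tool_rot: [0.827, 0.562, -0.0, -0.0]
wrist_force: [0.2, 0.5, -2.1]
width: 0.205
finger_force: 30.0
```

```bash
python3 go.py; python3 tp.py; python3 bl.py | grep top
```

```text
t 33.57 tcp [ 0.4545 -0.3478  0.0822] yaw 68.42 F [ 0.2  0.5 -2.1] w 0.205 ff 30.0
scene tart px 492 circle [ 0.5441 -0.1132] 0.0524 ztop 0.0234 ahead 0.2511 tilt deg -4.0
scene plate [ 0.539  -0.1336  0.013 ] [46.5 51.1]
top tart px 424 circle [ 0.5446 -0.1182] 0.0479 ztop 0.0248 ahead 0.2466 tilt deg -4.4
top plate [ 0.5372 -0.1387  0.013 ] [46.1 52.4]
top blade: 0.112:42.3(16) 0.128:20.3(52) 0.143:20.0(65) 0.158:15.7(64) 0.172:15.2(62) 0.188:13.3(63) 0.203:13.2(30) 
top all: 0.037:2.8(37) 0.052:3.4(53) 0.068:3.6(57) 0.082:2.9(55) 0.098:4.5(54) 0.112:3.8(51) 0.128:17.8(58) 0.143:20.0(53) 0.158:15.5(54) 0.172:15.2(53) 0.188:13.3(53) 0.203:18.1(60) 0.217:27.3(53) 0.232:25.9(56) 0.247:24.9(54) 0.263:24.4(50) 0.278:21.8(36)
```

The tart now sits about 13 mm from the centre, well inside the flat bottom. I'll slide the blade out from under its rear edge slowly.

Request:
arm_command --motion '[{"grip": 1, "linear": [-0.1, 0, 0.1], "turn": 0}, {"grip": 1, "linear": [-0.2, 0, 0.1], "turn": 0}, {"grip": 1, "linear": [-0.2, 0, 0], "turn": 0}, {"grip": 1, "linear": [-0.2, 0, 0], "turn": 0}, {"grip": 1, "linear": [-0.2, 0, 0], "turn": 0}, {"grip": 1, "linear": [-0.2, 0, 0], "turn": 0}, {"grip": 1, "linear": [-0.2, 0, 0], "turn": 0}, {"grip": 1, "linear": [-0.2, 0, 0], "turn": 0}, {"grip": 1, "linear": [-0.2, 0, 0], "turn": 0}, {"grip": 1, "linear": [-0.2, 0, 0], "turn": 0}]'

```text
time_s: 34.6
eef_pos: [0.4476, -0.3654, 0.0804]
tool_rot: [0.827, 0.562, 0.0, 0.0]
wrist_force: [-0.1, 1.2, 1.2]
width: 0.201
finger_force: 30.0
```

```bash
python3 go.py; python3 tp.py; python3 bl.py | grep top
```

```text
t 34.6 tcp [ 0.4476 -0.3654  0.0804] yaw 68.43 F [-0.1  1.2  1.2] w 0.201 ff 30.0
scene tart px 461 circle [ 0.5457 -0.1157] 0.0516 ztop 0.0198 ahead 0.2683 tilt deg 1.4
scene plate [ 0.5356 -0.1407  0.013 ] [49.6 52.4]
top tart px 422 circle [ 0.5443 -0.1186] 0.048 ztop 0.0212 ahead 0.265 tilt deg -0.3
top plate [ 0.5335 -0.1466  0.013 ] [46.4 57.4]
top blade: 0.112:43.7(17) 0.128:23.0(46) 0.143:20.8(67) 0.158:19.3(63) 0.172:17.7(66) 0.188:16.0(64) 0.203:14.1(60) 0.217:13.8(38) 
top all: 0.037:3.7(51) 0.052:4.1(56) 0.068:3.8(52) 0.082:4.3(58) 0.098:3.3(53) 0.112:1.9(51) 0.128:21.5(55) 0.143:21.0(54) 0.158:19.3(55) 0.172:17.9(54) 0.188:15.9(54) 0.203:13.9(53) 0.217:14.9(53) 0.232:20.6(55) 0.247:20.5(56) 0.263:22.1(56) 0.278:21.0(37)
```

The tart lies flat on the plate now. I'll back the blade clear of the flare, then lift.

Request:
arm_command --motion '[{"grip": 1, "linear": [-0.3, 0, -0.1], "turn": 0}, {"grip": 1, "linear": [-0.4, 0, -0.1], "turn": 0}, {"grip": 1, "linear": [-0.5, 0, -0.1], "turn": 0}, {"grip": 1, "linear": [-0.6, 0, -0.2], "turn": 0}, {"grip": 1, "linear": [-0.8, 0, -0.4], "turn": 0}, {"grip": 1, "linear": [-0.8, 0, -1], "turn": 0}, {"grip": 1, "linear": [-0.8, 0, -1.5], "turn": 0}, {"grip": 1, "linear": [-0.8, 0, -1.5], "turn": 0}, {"grip": 1, "linear": [0, 0, -1], "turn": 0}, {"grip": 1, "linear": [0, 0, -0.5], "turn": 0}]'

```text
time_s: 35.63
eef_pos: [0.4294, -0.4133, 0.1463]
tool_rot: [0.827, 0.562, 0.0, 0.001]
wrist_force: [-0.0, -0.2, -1.6]
width: 0.201
finger_force: 30.0
```

```bash
python3 tp.py; python3 bl.py | grep blade; python3 go.py 0.45,-0.52,0.08,68.4
```

```text
scene tart px 463 circle [ 0.5463 -0.1142] 0.0516 ztop 0.0199 ahead 0.3211 tilt deg 0.0
scene plate [ 0.5413 -0.1255  0.013 ] [42.2 51.1]
top tart px 424 circle [ 0.544  -0.1186] 0.0482 ztop 0.0213 ahead 0.3162 tilt deg -0.2
top plate [ 0.5385 -0.1324  0.013 ] [46.1 48.7]
scene blade: 0.112:105.9(24) 0.128:83.6(44) 0.143:80.6(67) 0.158:80.6(61) 0.172:77.9(68) 0.188:75.6(60) 0.203:75.3(73) 0.217:19.8(96) 0.232:11.9(30) 0.247:10.3(5) 
top blade: 0.112:102.8(13) 0.128:83.6(54) 0.143:82.0(72) 0.158:79.1(69) 0.172:78.2(71) 0.188:76.5(71) 0.203:75.3(70) 0.217:73.1(54) 0.232:9.5(24) 0.247:9.1(8) 
t 35.83 tcp [ 0.4292 -0.4109  0.1439] yaw 68.48 F [-0.1  0.2 -1.5] w 0.203 ff 30.0
0.45,-0.52,0.08,68.4 turn 0.08 lin cm in final axes [-9.37  5.95  6.39]
```

The plate is undisturbed. Next I'll take the turner back to its mat.

Request:
arm_command --motion '[{"grip": 1, "linear": [0, 0, 0], "turn": 4}, {"grip": 1, "linear": [0, 0, 0], "turn": 6}, {"grip": 1, "linear": [0, 0, 0], "turn": 6}, {"grip": 1, "linear": [0, 0, 0], "turn": 5.4}, {"grip": 1, "linear": [-0.6, 0.7, 0], "turn": 0}, {"grip": 1, "linear": [-1.2, 1.4, 0.5], "turn": 0}, {"grip": 1, "linear": [-1.4, 1.7, 1], "turn": 0}, {"grip": 1, "linear": [-1.4, 1.7, 1], "turn": 0}, {"grip": 1, "linear": [-1, 1.2, 1], "turn": 0}, {"grip": 1, "linear": [-0.4, 0.4, 1], "turn": 0}]'

```text
time_s: 36.67
eef_pos: [0.4395, -0.507, 0.0979]
tool_rot: [0.917, 0.399, -0.001, 0.0]
wrist_force: [0.6, -0.3, -1.4]
width: 0.2
finger_force: 30.0
```

Request:
arm_command --motion '[{"grip": 1, "linear": [0, 0, 0.5], "turn": 0}, {"grip": 1, "linear": [0, 0, 0], "turn": 0}, {"grip": 1, "linear": [0, 0, 0], "turn": 0}, {"grip": 1, "linear": [0, 0, 0], "turn": 0}, {"grip": 1, "linear": [0, 0, 0], "turn": 0}, {"grip": 1, "linear": [0, 0, 0], "turn": 0}, {"grip": 1, "linear": [0, 0, 0], "turn": 0}, {"grip": 1, "linear": [0, 0, 0], "turn": 0}, {"grip": 1, "linear": [0, 0, 0], "turn": 0}, {"grip": 1, "linear": [0, 0, 0], "turn": 0}]'

```text
time_s: 37.5
eef_pos: [0.4403, -0.504, 0.0944]
tool_rot: [0.917, 0.399, -0.0, 0.0]
wrist_force: [0.2, -0.7, -3.0]
width: 0.201
finger_force: 30.0
```

```bash
python3 go.py 0.4406,-0.503,0.056,47; python3 bl.py | grep blade
```

```text
t 37.5 tcp [ 0.4403 -0.504   0.0944] yaw 47.04 F [ 0.2 -0.7 -3. ] w 0.201 ff 30.0
0.4406,-0.503,0.056,47 turn 0.04 lin cm in final axes [ 0.09 -0.05  3.84]
scene blade: 0.112:53.9(28) 0.128:33.3(44) 0.143:30.3(57) 0.158:28.5(57) 0.172:26.4(59) 0.188:25.6(57) 0.203:23.2(59) 0.217:22.7(51) 
top blade: 0.098:10.8(9) 0.112:53.4(28) 0.128:32.8(50) 0.143:31.2(64) 0.158:30.5(66) 0.172:28.6(64) 0.188:26.9(64) 0.203:23.9(63) 0.217:22.9(47) 0.232:9.7(8) 0.247:8.7(10)
```

Request:
arm_command --motion '[{"grip": 1, "linear": [0, 0, 0.5], "turn": 0}, {"grip": 1, "linear": [0, 0, 0.6], "turn": 0}, {"grip": 1, "linear": [0, 0, 0.5], "turn": 0}, {"grip": 1, "linear": [0, 0, 0.4], "turn": 0}, {"grip": 1, "linear": [-0.1, 0, 0.4], "turn": 0}, {"grip": 1, "linear": [-0.1, 0, 0.4], "turn": 0}, {"grip": 1, "linear": [-0.1, 0, 0.4], "turn": 0}, {"grip": 1, "linear": [-0.1, 0, 0.3], "turn": 0}, {"grip": 1, "linear": [0, 0, 0.1], "turn": 0}, {"grip": 1, "linear": [0, 0, 0], "turn": 0}]'

```text
time_s: 38.43
eef_pos: [0.4374, -0.507, 0.058]
tool_rot: [0.917, 0.399, -0.0, -0.0]
wrist_force: [0.1, -1.4, 0.8]
width: 0.2
finger_force: 30.0
```

```bash
python3 go.py; python3 bl.py | grep blade
```

```text
t 38.43 tcp [ 0.4374 -0.507   0.058 ] yaw 47.02 F [ 0.1 -1.4  0.8] w 0.2 ff 30.0
scene blade: 0.112:35.6(23) 0.128:18.8(22) 0.143:10.5(25) 0.158:10.2(15) 0.172:10.4(14) 0.188:9.8(9) 0.203:9.6(14) 0.217:10.4(11) 0.232:12.2(8) 
top blade: 0.098:9.3(6) 0.112:26.7(29) 0.128:13.4(28) 0.143:9.8(30) 0.158:10.9(39) 0.172:9.9(29) 0.188:9.8(23) 0.203:10.6(32) 0.217:10.0(25) 0.232:9.5(18) 0.247:8.6(13)
```

Request:
arm_command --motion '[{"grip": 1, "linear": [0, 0, 0.2], "turn": 0}, {"grip": 1, "linear": [0, 0, 0.1], "turn": 0}, {"grip": 1, "linear": [0, 0, 0], "turn": 0}, {"grip": 0.78, "linear": [0, 0, 0], "turn": 0}, {"grip": 0.7, "linear": [0, 0, 0], "turn": 0}, {"grip": 0.5, "linear": [0, 0, 0], "turn": 0}, {"grip": 0.5, "linear": [0, 0, 0], "turn": 0}, {"grip": 0.4, "linear": [0, 0, 0], "turn": 0}, {"grip": 0.4, "linear": [0, 0, 0], "turn": 0}, {"grip": 0.4, "linear": [0, 0, 0], "turn": 0}]'

```text
time_s: 39.37
eef_pos: [0.4376, -0.5069, 0.0552]
tool_rot: [0.917, 0.399, 0.0, -0.0]
wrist_force: [0.7, -0.6, -0.4]
width: 0.6
finger_force: 0.0
```

Request:
arm_command --motion '[{"grip": 0.4, "linear": [0, 0, -0.7], "turn": 0}, {"grip": 0.4, "linear": [0, 0, -1.5], "turn": 0}, {"grip": 0.4, "linear": [0, 0, -2], "turn": 0}, {"grip": 0.4, "linear": [0, 0, -2], "turn": 0}, {"grip": 0.4, "linear": [-1, 0, -2], "turn": 0}, {"grip": 0.4, "linear": [-2, 0, -2], "turn": 0}, {"grip": 0.4, "linear": [-2, 0, -1], "turn": 0}, {"grip": 0.4, "linear": [-2, 0, 0], "turn": 0}, {"grip": 0.4, "linear": [-1, 0, 0], "turn": 0}, {"grip": 0.4, "linear": [0, 0, 0], "turn": 0}]'

```text
time_s: 40.2
eef_pos: [0.3803, -0.5679, 0.1683]
tool_rot: [0.918, 0.397, -0.001, 0.001]
wrist_force: [-0.7, -1.0, 0.1]
width: 0.598
finger_force: 0.0
```

```bash
python3 go.py; python3 tp.py; python3 - <<'E'
from h import *
s=snapshot("scene"); cv2.imwrite("pics/end.png",cv2.resize(s["color"][80:350,140:400],None,fx=2.2,fy=2.2,interpolation=cv2.INTER_CUBIC))
X=cloud(s); hsv=cv2.cvtColor(s["color"],cv2.COLOR_BGR2HSV)
b=(np.hypot(X[...,0]-.562,X[...,1]+.373)<.09)&(hsv[...,1]<60)&(hsv[...,2]>100)&(X[...,2]<.03)
nl,L,st,_=cv2.connectedComponentsWithStats(b.astype(np.uint8)); P=X[L==1+np.argmax(st[1:,4])]; print("blade",P.mean(0),P[:,2].std(),np.percentile(P[:,2],[5,50,95]))
E
```

```text
t 40.2 tcp [ 0.3803 -0.5679  0.1683] yaw 46.79 F [-0.7 -1.   0.1] w 0.598 ff 0.0
scene tart px 462 circle [ 0.5462 -0.116 ] 0.0512 ztop 0.0197 ahead 0.4429 tilt deg 0.6
scene plate [ 0.5412 -0.1255  0.013 ] [42.3 51.1]
top tart px 421 circle [ 0.5437 -0.1188] 0.0478 ztop 0.0213 ahead 0.4392 tilt deg 0.2
top plate [ 0.5396 -0.1305  0.013 ] [46.4 47.1]
blade [ 0.5601696  -0.37847705  0.00613912] 0.005198081303351284 [-0.00088311  0.00582468  0.0159595 ]
```

View pics/end.png

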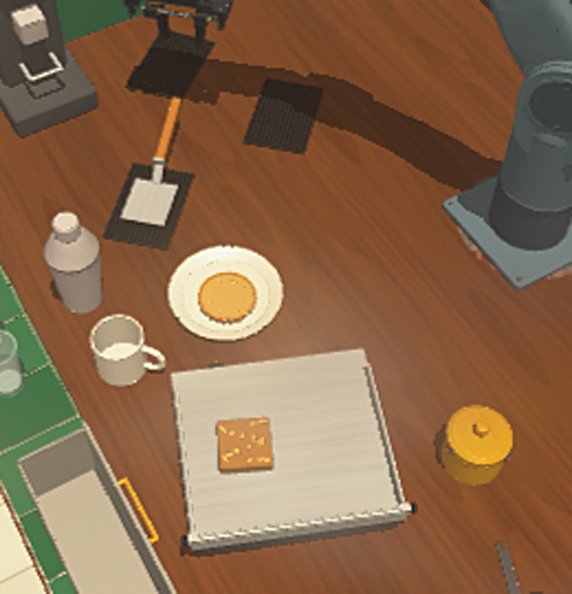

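The tart lies flat near the plate's middle at (228,298), the turner's blade is flat on its mat at (150,203), and the slab, mug, shaker and caddy show no sign of having moved. Handing in.

```bash
python3 -c "from bench import close_job; print(close_job())"
```

```text
the job is handed in; nothing more can be done
None
```

I handed the job in at about 40 s: the tart lies flat and right way up on the enamel plate, about 12 mm off its centre, and the turner is back on its mat, blade flat; no verdict was returned.

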